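Put the bench chemicals back behind the rack's gate

ROBOT

A 6-joint arm with a two-finger parallel gripper is mounted at the origin on a cart in front of the work surface, level with it; the furniture and walls round the work are solid. World frame = base frame: x ahead of the robot, y to its left, z up, the work surface at z = 0. Lengths are in m, angles in rad, forces in N, time in s.
With the tool pointing down it reaches from about 0.275 to 0.75 m from the base axis. Payload 10.2 kg.
Tool frame: the origin (TCP) lies between the finger pads; the fingertips stand 11 mm ahead of it and the grasp point (between the pads) lies 8 mm behind it (bot.tip_extent is the distance from the TCP to the fingertips, in m); z points along the fingers, y is the line along which they close (so a half turn about z gives the same grasp; the last joint's range is limited). The gripper opens to 88 mm and grips with 3 to 60 N. Pads are 18 mm wide; open, the fingers measure 123 mm over their backs; the gripper's body (75 mm by 187 mm) begins 45 mm behind the grasp point.
Start: joints at [1.124, 0.313, 1.498, -0, 1.331, -0.223], TCP at [0.117, 0.512, 0.25] pointing down, gripper open.
Joint ranges: [-2.94, 2.94], [-0.97, 2.17], [0.19, 2.56], [-1.23, 4.37], [0.02, 3.11], [-2.88, 2.88]. Speed limits (rad/s): [2.39, 2.39, 3.01, 3.14, 3.14, 3.14].

INTERFACE

Orientations are given as a 3x3 rotation matrix whose columns are the frame's x, y, z axes.
In Python, from workcell import readout, capture, camera_params, bot gives the robot as it stands.
- The arm moves only by the tool move_arm, never from a script. Its arguments are lists of equal length, an entry for each row: "xyz": the shift along the tool's x, y, z normalised to -1 to 1, where 1 is 25 mm, a list of three; "rot": the turn, a rotation vector about the tool's x, y, z normalised to -1 to 1, where 1 is 0.1 rad, a list of three; "grip": the closure, from -1 (fully open) to 1 (shut). In form: {"xyz": [[x, y, z], ...], "rot": [[rx, ry, rz], ...], "grip": [grip, ...]}. A call has 1 to 20 rows; each row shifts and turns the commanded pose from where the row before left it, along the tool's axes as they then stand; what a row does not reach is not made up. A row lasts 1/12 s, in which the tool goes at most 41.7 mm and 7.16 degrees, less where a joint would pass 70% of its speed; a pose out of reach is approached as far as the arm can. A call with a number of a shift or a turn outside -1 to 1 is refused whole. A call with a gripper value outside its range is refused whole. The fingers move at their own pace and stop on an object; the grip force is fixed at half the most. Time passes only in rows, so rows that do not move let the fingers close. It gives the time, the measured TCP pose, the force, the opening and the grip force at its end, in the units of the state.
- readout.get_state(): the state, without advancing time (a new reading comes with each control period).
- capture(name): name is "scene" or "top"; returns the picture (384x512x3 uint8, red, green, blue); there is no depth.
- camera_params(name): a dict with "vfov" (degrees; the focal length in pixels is half the picture's height over the tangent of half this angle, whatever the lens; pixels are square), "cx", "cy" (the principal point, pixels), "extrinsics" (4x4, takes a point from world to camera coordinates). Camera axes: x right, y up, looking along -z (the intrinsics and any distortion apply to the point x, -y, -z); pixel columns grow to the right and rows downward; lengths in m; the calibration is good to about 2 mm. A picture is of the moment at which its call begins. camera_params takes no time and is no camera call.
- bot.sign_off(): hands the job in; it is judged then, once.
The state is a dict: "time": time; "joint_positions": joint angles; "qd": joint speeds; "effort": joint torques, N m; "ee_pos": TCP position; "tool_rot": TCP orientation; "wrist_force": force on the tool from outside, world axes, zero at the start; "moment": the same for the moment, N m; "gripper_width": finger opening in m; "gripper_force": force on a finger pad.
Only numpy, scipy, OpenCV 4.12 (cv2) and the standard library are available. Lean on these libraries where they do the work, as an engineer would, in place of code of your own. Each camera call takes 0.05 s, during which the arm holds its last target. There are 200 camera calls.

TASK

Put the chemicals away in the rack: swing its wire gate down to the front, stand the wash bottle in the open bay with its spout pointing straight out over the gate so that it drips into the pan, stand the screw-lid jar in the low bay under the little shelf, then swing the gate back fully upright. Carry both upright and set them down without dropping them, and leave the bottle without a spout, the open tin and the tape roll where they are.

Things in the scene. Friction and masses are not known exactly. Their poses are not given: they have to be found in the camera images.
- rack: Fixed grey sheet-metal rack, 278 mm wide, 125 high. Origin on the bench under its middle; x to its back, y to its left, z up. Deck 12 mm above the bench from x = -39 (front lip, top 18 mm) to +46 mm (back wall). A thin divider at y = 0 makes two bays 134 mm wide: open bay at +y, low bay at -y. In front of the lip a flat drip pan reaches to x = -102 mm, rim 15 mm high.
- open_bay (a point): Middle of the open bay's deck, on its surface. Nothing above it; its end and back walls are 65 mm high.
- low_bay (a point): Middle of the low bay's deck, on its surface. A little shelf covers this bay from 2 mm in front of this point to the back wall; its underside is 105 mm above the deck, its turned-up front edge 112 mm. End wall and divider reach up to the shelf.
- gate (a joint): The wire gate along the rack's front. Stiff hinge along the rack's y at rack x = -46.5 mm, 20 mm above the bench; it stays where it is left. 0 rad: upright (closed); grows as it swings to the front and down, to its stop at 1.1 rad (open).
- gate_rail_open (a point): A point on the gate's round top rail (10 mm thick, 264 mm long, 60 mm from the hinge), in front of the middle of the open bay. The wire uprights stand at the rail's middle and ends only.
- gate_rail_low (a point): The same rail in front of the middle of the low bay.
- wash_bottle: Upright squeeze wash bottle: white body 52 mm across and 80 high, ribbed grey cap 34 mm across from 94 to 124 mm up, thin bent spout that rises to 150 mm and reaches 58 mm out to the bottle's -x side. Origin at the centre of its underside, z up. 0.14 kg.
- bottle_cap (a point): Centre of the wash bottle's cap, 112 mm above its underside.
- spout_tip (a point): Tip of the wash bottle's spout, 58 mm from its axis, 131 mm above its underside.
- jar: Low round jar with a screw lid: 43 mm across the body, lid 44 mm across from 23 to 34 mm up. Origin at the centre of its underside, z up. 0.06 kg.
- rosin_tin: Open round tin, 56 mm across, 20 high; stays where it is. Origin at the centre of its underside.
- alcohol_bottle: White round bottle with a collared top and no spout, 64 mm across, 132 high; stays where it is. Origin at the centre of its underside.
- tape_roll: Small roll of tape, 40 mm across, 12 high, lying on the rack's little shelf; stays there. Origin at the centre of its underside.
There are look-alikes about, which are no part of the job. There is more than one size of the jar; the job needs the smaller.

How it is judged:
By the outcome, as a careful person would: the job done as asked, in the order asked, and still so for the second after the job is handed in, with the robot touching nothing.
It also fails if it takes over 72 s, if anything falls off the work surface, if the arm or the gripper's body presses on something with over 40 N, if the wrist force passes 120 N, or if a joint passes its speed limit or range.

## Working session

There is one attempt and no reset: what is moved stays moved. The work goes in short steps, Python scripts to look and compute and a tool call to move; the robot and the scene stay as the last step left them, time stands still between calls to the robot, and variables do not carry over. Pictures are saved under pics/ and viewed, at most 10 in all, crops included, and the job is handed in when it is done.

Besides the shell and the picture viewer there is one more tool, called after "Call:" by a JSON object that holds its "op" and its "data". move_arm: Moves the arm, as the interface text tells. Scaled input: -1 to 1 covers 25 mm each way for a shift and 0.1 rad each way for a turn. Its arguments: {"type":"object","properties":{"xyz":{"type":"array","items":{"type":"array","items":{"type":"number","minimum":-1,"maximum":1}}},"rot":{"type":"array","items":{"type":"array","items":{"type":"number","minimum":-1,"maximum":1}}},"grip":{"type":"array","items":{"type":"number"}}},"required":["xyz","rot","grip"]}

```bash
mkdir -p pics; ls; python3 - <<'E'
from workcell import readout, capture, camera_params, bot
import cv2
s=readout.get_state();print(s['time'],s['ee_pos'],s['tool_rot'],s['gripper_width'])
for n in("scene","top"):
    im=capture(n);cv2.imwrite(f"pics/{n}0.png",im[:,:,::-1]);print(n,camera_params(n))
E
```

```text
pics
0.0 [0.11640435 0.51168984 0.24917333] [[-9.75062989e-01  2.21927571e-01 -5.65796713e-04]
 [ 2.21928093e-01  9.75062364e-01 -1.14396084e-03]
 [ 2.97810630e-04 -1.24100006e-03 -9.99999186e-01]] 0.0884209946858933
scene {'vfov': 50.84530201333387, 'cx': 252.29083822195187, 'cy': 188.37508706365657, 'extrinsics': array([[ 0.82156453, -0.57007326,  0.0069429 , -0.51194138],
       [ 0.39879832,  0.58334817,  0.70757671, -0.27357353],
       [-0.40742069, -0.57855111,  0.70660243, -1.02431741],
       [ 0.        ,  0.        ,  0.        ,  1.        ]])}
top {'vfov': 49.95655095663561, 'cx': 254.1657488267771, 'cy': 185.06550539572302, 'extrinsics': array([[-0.02488662, -0.99962097,  0.01177208, -0.08288593],
       [ 0.99309174, -0.02336989,  0.1149898 , -0.54694013],
       [-0.1146711 ,  0.01455247,  0.99329692, -1.17986739],
       [ 0.        ,  0.        ,  0.        ,  1.        ]])}
```

View pics/scene0.png

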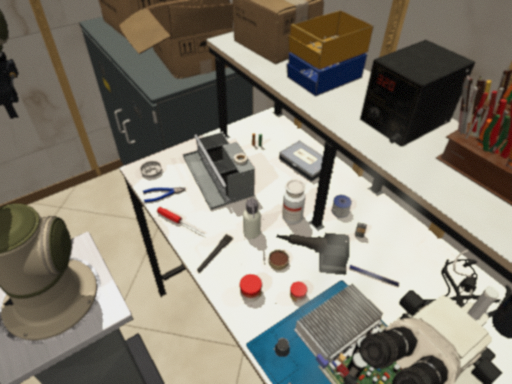

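View pics/top0.png

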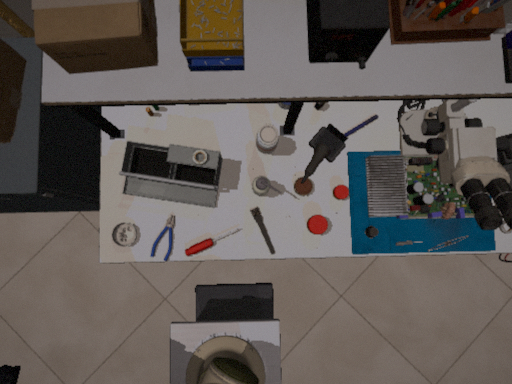

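The top view shows the rack (172,175), wash bottle cap (261,186) with its spout to (298,198), and alcohol bottle (267,138). The tin is at (303,186), with red jars at (318,225), larger, and (341,192), smaller. The smaller one at (341,192) fits the job. I'll confirm with enlarged crops.

```bash
cat > h.py <<'E'
import numpy as np, cv2
from workcell import readout, capture, camera_params, bot
def ray(n,u,v):
    p=camera_params(n);f=192/np.tan(np.radians(p['vfov']/2));E=p['extrinsics']
    d=np.array([(u-p['cx'])/f,-(v-p['cy'])/f,-1.]);R=E[:3,:3]
    return -R.T@E[:3,3],R.T@d
def plane(n,u,v,z):
    c,d=ray(n,u,v);return c+d*(z-c[2])/d[2]
def two(a,b):
    A=[];B=[]
    (c,d),(e,g)=ray('top',*a),ray('scene',*b)
    t=np.linalg.lstsq(np.c_[d,-g],e-c,rcond=None)[0]
    p,q=c+d*t[0],e+g*t[1];return (p+q)/2,np.linalg.norm(p-q)
def proj(n,P):
    p=camera_params(n);f=192/np.tan(np.radians(p['vfov']/2));E=p['extrinsics']
    c=E[:3,:3]@np.asarray(P)+E[:3,3];return p['cx']+f*c[0]/-c[2],p['cy']-f*c[1]/-c[2]
E
python3 - <<'E'
import cv2
a=cv2.imread('pics/top0.png')[100:250,110:360]
b=cv2.imread('pics/scene0.png')[120:310,150:370]
cv2.imwrite('pics/a.png',cv2.resize(a,(800,480),interpolation=cv2.INTER_CUBIC))
cv2.imwrite('pics/b.png',cv2.resize(b,(660,570),interpolation=cv2.INTER_CUBIC))
E
```

```text
(no output)
```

View pics/a.png

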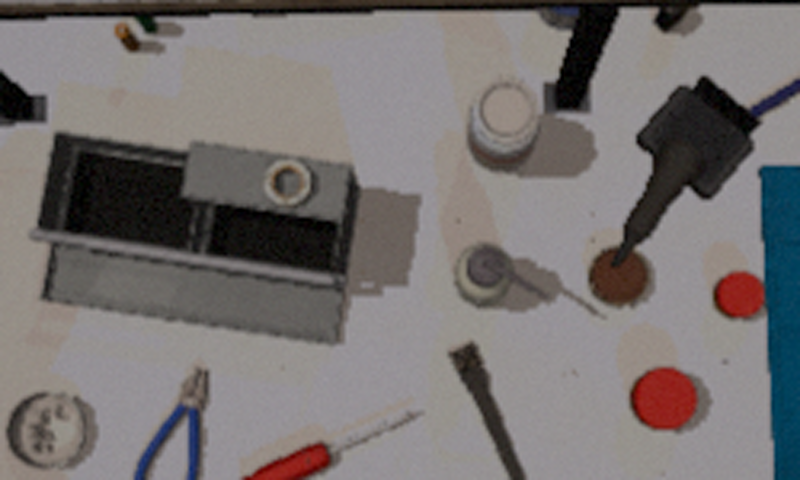

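View pics/b.png

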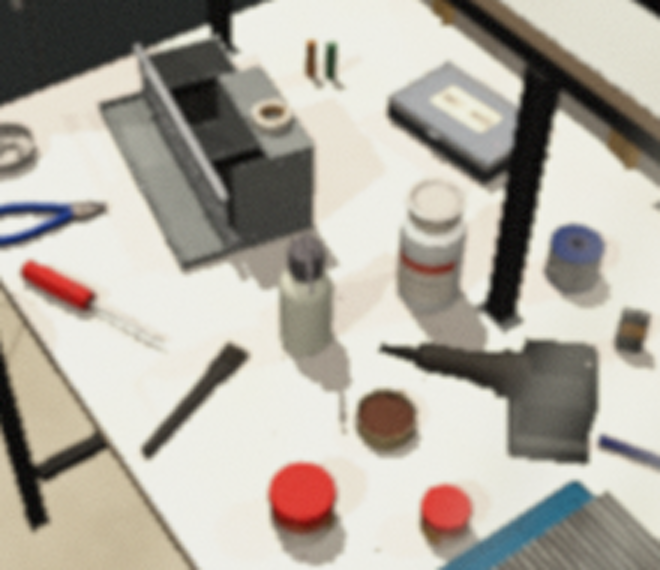

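The crops confirm it. The wash bottle at a(487,265) is the only one with a spout and ribbed cap. The alcohol bottle at a(505,125) has none. The red lid at a(740,295) is clearly smaller than the one at a(665,398). The tin is at a(618,275), the gate is upright at the rack front, and the tape is on the low bay's shelf on the right. Next I'll measure everything.

```bash
cat > m.py <<'E'
from h import *
t=cv2.imread('pics/top0.png');s=cv2.imread('pics/scene0.png')
P=lambda u,v:(110+(u+.5)/3.2-.5,100+(v+.5)/3.2-.5)
Q=lambda u,v:(150+(u+.5)/3-.5,120+(v+.5)/3-.5)
np.set_printoptions(precision=4,suppress=True)
for nm,im,n in(('top',t,'top'),('scene',s,'scene')):
    h=cv2.cvtColor(im,cv2.COLOR_BGR2HSV);m=(((h[...,0]<6)|(h[...,0]>174))&(h[...,1]>170)&(h[...,2]>110)).astype(np.uint8)
    k,l,st,c=cv2.connectedComponentsWithStats(m)
    for i in range(1,k):
        if st[i,4]>50: print(nm,c[i],st[i],plane(n,*c[i],.034))
L,R=plane('top',*P(35,235),.08),plane('top',*P(343,281),.08)
L2,R2=two(P(35,235),Q(138,48)),two(P(343,281),Q(225,195))
print('rail',L,R,np.linalg.norm(L-R),L2,R2)
F1,F2=plane('top',*P(42,300),.015),plane('top',*P(340,343),.015)
print('pan',F1,F2,np.linalg.norm(F1-F2))
print('shelf br',plane('top',*P(357,167),.12),'wall bl',plane('top',*P(57,134),.077))
print('shelf front edge',plane('top',*P(184,197),.124),plane('top',*P(350,220),.124))
for q in(Q(306,248),Q(307,240)):print('cap top',plane('top',*P(488,262),.12),two(P(488,262),q))
print('bottle base scene',plane('scene',*Q(305,335),0))
print('spout tip',plane('top',*P(546,298),.131),'tin',plane('top',*P(618,272),.02),'alc',plane('top',*P(508,107),.132))
E
python3 m.py; python3 - <<'E'
import cv2
a=cv2.resize(cv2.imread('pics/top0.png')[165:215,245:315],(784,560),interpolation=cv2.INTER_CUBIC)
cv2.imwrite('pics/c.png',a)
E
```

```text
top [340.9324 191.6014] [335 185  13  14 148] [ 0.5192 -0.3504  0.034 ]
top [317.4836 224.16  ] [309 215  18  19 275] [ 0.4258 -0.2774  0.034 ]
top [198.443  246.7248] [186 240  26  15 149] [0.3695 0.0689 0.034 ]
scene [168.3594 214.6094] [158 208  22  14 128] [0.3603 0.0504 0.034 ]
scene [250.2156 284.8533] [241 275  20  21 334] [ 0.4243 -0.277   0.034 ]
scene [296.0354 288.6372] [291 283  12  13 113] [ 0.5122 -0.3506  0.034 ]
rail [0.5821 0.2806 0.08  ] [0.5349 0.0099 0.08  ] 0.27475871316208783 (array([0.5829, 0.2806, 0.079 ]), np.float64(0.0013711274353351924)) (array([0.5321, 0.0094, 0.0946]), np.float64(0.002502660609300289))
pan [0.531  0.2936 0.015 ] [0.4845 0.0185 0.015 ] 0.27898885766214027
shelf br [ 0.6286 -0.0066  0.12  ] wall bl [0.6732 0.2631 0.077 ]
shelf front edge [0.6052 0.1409 0.124 ] [ 0.5821 -0.0001  0.124 ]
cap top [ 0.5438 -0.1169  0.12  ] (array([ 0.5417, -0.1159,  0.1241]), np.float64(0.0035352682731543453))
cap top [ 0.5438 -0.1169  0.12  ] (array([ 0.5414, -0.116 ,  0.1346]), np.float64(0.0014111927568742765))
bottle base scene [ 0.54   -0.1149  0.    ]
spout tip [ 0.5108 -0.1645  0.131 ] tin [ 0.544  -0.2409  0.02  ] alc [ 0.6755 -0.1372  0.132 ]
```

View pics/c.png

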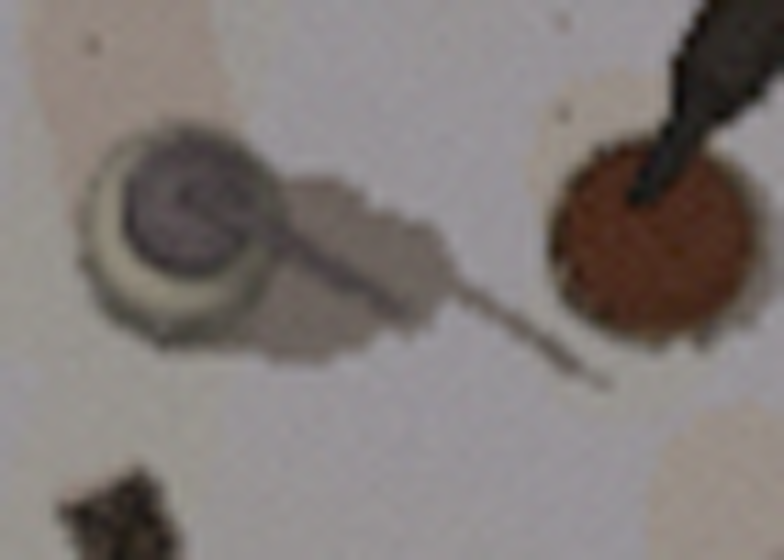

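In crop c the wash-bottle cap centre is at (190,197) and the spout tip at (405,310). The thin line further out is the spout's shadow. The tin is clear of the spout.

```bash
cat >> h.py <<'E'
O=np.array([.605,.138,0]);YAW=-.169
ex=np.array([np.cos(YAW),np.sin(YAW),0]);ey=np.array([-ex[1],ex[0],0])
def W(x,y,z):return O+ex*x/1e3+ey*y/1e3+np.array([0,0,z/1e3])
def plan(P,R=None,n=None):
    """rows from the measured pose to TCP P, orientation R; constant tool-frame step"""
    from scipy.spatial.transform import Rotation as Ro
    s=readout.get_state();p=np.array(s['ee_pos']);T=np.array(s['tool_rot'])
    rv=np.zeros(3) if R is None else Ro.from_matrix(T.T@R).as_rotvec()
    d=T.T@(np.asarray(P)-p)
    print('t',s['time'],'tool shift/25mm',np.round(d/.025,2),'turn/0.1',np.round(rv/.1,2))
E
python3 - <<'E'
from h import *
np.set_printoptions(precision=4,suppress=True)
Q=lambda u,v:(150+(u+.5)/3-.5,120+(v+.5)/3-.5)
C=lambda u,v:(245+(u+.5)/11.2-.5,165+(v+.5)/11.2-.5)
print('ovshelf',two((43,103),(208,42)))
print('big',two((317.5,224.2),(250.2,284.9)),'small',two((340.9,191.6),(296,288.6)))
c=plane('top',*C(190,197),.124);t=plane('top',*C(405,310),.131);print(c,t,np.linalg.norm((t-c)[:2]),np.arctan2(*(t-c)[[1,0]]))
# scene-view end wall corners in rack frame
for nm,q,z in(('back top',(315,146),120),('back bot',(313,226),0),('front bot',(236,240),0),('shelf corner',(255,157),124)):
    p=plane('scene',*Q(*q),z/1e3)-O;print(nm,p@ex,p@ey)
for nm,p in(('wall front top',W(-39,-139,117)),('wall front bot',W(-39,-139,12)),('shelf corner',W(1.5,-139,124)),('rail R',W(-46.5,-132,80)),('pan R',W(-102,-139,15)),('pan L',W(-102,139,15)),('div top',W(-39,0,117))):
    u,v=proj('scene',p);a,b=proj('top',p);print(nm,'b',(u-149.5)*3,(v-119.5)*3,'a',(a-109.5)*3.2,(b-99.5)*3.2)
E
```

```text
ovshelf (array([0.7054, 0.373 , 0.3404]), np.float64(0.003097778026092495))
big (array([ 0.425 , -0.2772,  0.0335]), np.float64(0.001448163547256287)) small (array([ 0.517 , -0.3498,  0.0296]), np.float64(0.005994419201593354))
[ 0.5417 -0.1149  0.124 ] [ 0.5123 -0.1657  0.131 ] 0.05870033469002531 -2.0965054913884638
back top 0.04630701469855059 -0.1364077359205185
back bot 0.04843597049334353 -0.1300714315462321
front bot -0.03341631337931001 -0.11487613423414468
shelf corner -0.015304764100843062 -0.13049569724350216
wall front top b 236.5620159924802 175.24351106085635 a 342.77886651480713 267.0603028651095
wall front bot b 240.14190227781035 249.6380117468088 a 351.64065557711285 280.5777262683155
shelf corner b 274.9053243576524 158.00589989366074 a 349.4591717099418 219.37471412481756
rail R b 228.1119120373511 200.20850559598387 a 336.9127771971853 279.3234294453147
pan R b 182.30268752576507 266.73752620126714 a 340.96200554007976 347.2090938759632
pan L b 96.18828844465668 104.34434859108927 a 44.003788989513396 303.8943355552402
div top b 184.81180684984966 91.35520518132205 a 181.8131747278196 243.6306495003888
```

```bash
python3 - <<'E'
import cv2,numpy as np
s=cv2.imread('pics/scene0.png');t=cv2.imread('pics/top0.png')
a=cv2.resize(s[128:215,180:260],(515,560),interpolation=cv2.INTER_CUBIC)
f=lambda x:np.clip(255*(x/255.)**.6,0,255).astype(np.uint8)
cv2.imwrite('pics/d.png',f(a))
E
```

```text
(no output)
```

View pics/d.png

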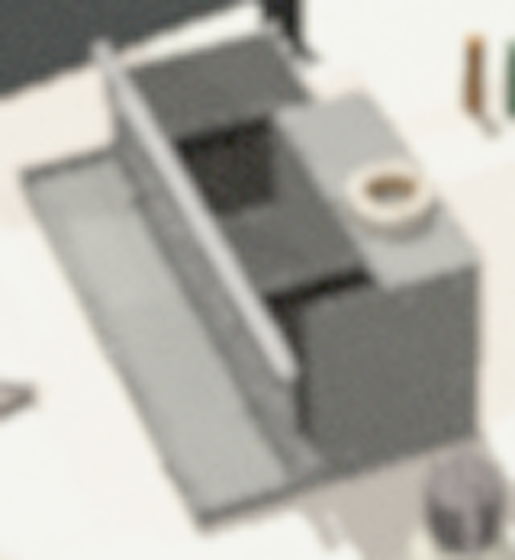

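The walls of the low bay run full depth, so the jar needs a tilted approach. First the gate: I'll grip its rail vertically and swing it along its arc.

```bash
cat >> h.py <<'E'
from scipy.spatial.transform import Rotation as Ro
def down(a): # tool pointing down, tool y at world angle a
    y=np.array([np.cos(a),np.sin(a),0]);z=np.array([0,0,-1.]);return np.c_[np.cross(y,z),y,z]
def tilt(yaw,th): # tool z ahead along yaw, th below horizontal; tool y horizontal to the right
    z=np.array([np.cos(yaw)*np.cos(th),np.sin(yaw)*np.cos(th),-np.sin(th)]);y=np.array([np.sin(yaw),-np.cos(yaw),0]);return np.c_[np.cross(y,z),y,z]
def rows(P,R,n,start=None):
    if start is None:
        s=readout.get_state();start=(np.array(s['ee_pos']),np.array(s['tool_rot']))
    p,T=start;rv=Ro.from_matrix(T.T@R).as_rotvec()/n;d=(np.asarray(P)-p)/n
    X=[];r=np.round(rv/.1,2)
    for i in range(n):
        v=np.round(T.T@(np.asarray(P)-p)/(n-i)/.025,2);X.append([float(a)+0. for a in v]);p=p+T@v*.025;T=T@Ro.from_rotvec(r*.1).as_matrix()
    print('n',n,'max',np.abs(X).max(),'xyz',X,'rot',r.tolist());return p,T
E
python3 - <<'E'
from h import *
print(down(.1));a=rows([*W(-46.5,68,0)[:2],.115],down(YAW),20)
E
```

```text
[[-0.09983342  0.99500417  0.        ]
 [ 0.99500417  0.09983342  0.        ]
 [ 0.          0.         -1.        ]]
n 20 max 1.09 xyz [[-1.02, -0.38, 0.27], [-1.04, -0.3, 0.27], [-1.06, -0.22, 0.27], [-1.08, -0.14, 0.27], [-1.09, -0.06, 0.27], [-1.09, 0.02, 0.27], [-1.08, 0.11, 0.27], [-1.07, 0.19, 0.27], [-1.05, 0.27, 0.27], [-1.03, 0.35, 0.27], [-1.0, 0.42, 0.27], [-0.97, 0.5, 0.27], [-0.93, 0.57, 0.27], [-0.88, 0.64, 0.27], [-0.83, 0.71, 0.27], [-0.77, 0.77, 0.26], [-0.71, 0.82, 0.27], [-0.65, 0.87, 0.26], [-0.57, 0.92, 0.27], [-0.51, 0.96, 0.26]] rot [-0.0, 0.0, 0.76]
```

Call:
{"op": "move_arm", "data": {"xyz": [[-1,-0.38,0.27],[-1,-0.3,0.27],[-1,-0.22,0.27],[-1,-0.14,0.27],[-1,-0.06,0.27],[-1,0.02,0.27],[-1,0.11,0.27],[-1,0.19,0.27],[-1,0.27,0.27],[-1,0.35,0.27],[-1,0.42,0.27],[-0.97,0.5,0.27],[-0.93,0.57,0.27],[-0.88,0.64,0.27],[-0.83,0.71,0.27],[-0.77,0.77,0.26],[-0.71,0.82,0.27],[-0.65,0.87,0.26],[-0.57,0.92,0.27],[-0.51,0.96,0.26]], "rot": [[0,0,0.76],[0,0,0.76],[0,0,0.76],[0,0,0.76],[0,0,0.76],[0,0,0.76],[0,0,0.76],[0,0,0.76],[0,0,0.76],[0,0,0.76],[0,0,0.76],[0,0,0.76],[0,0,0.76],[0,0,0.76],[0,0,0.76],[0,0,0.76],[0,0,0.76],[0,0,0.76],[0,0,0.76],[0,0,0.76]], "grip": [-1,-1,-1,-1,-1,-1,-1,-1,-1,-1,-1,-1,-0.2,-0.2,-0.2,-0.2,-0.2,-0.2,-0.2,-0.2]}}

```text
time: 1.77
ee_pos: [0.5589, 0.2204, 0.1147]
tool_rot: [[0.176, 0.984, -0.001], [0.984, -0.176, -0.0], [-0.0, -0.001, -1.0]]
wrist_force: [-0.7, 1.1, 0.6]
gripper_width: 0.0531
gripper_force: 0.0
```

```bash
python3 - <<'E'
from h import *
s=readout.get_state();print(s['time'],s['ee_pos'],s['joint_positions'],s['gripper_width'],s['wrist_force'])
plan(W(-46.5,68,72),down(YAW))
E
```

```text
1.7667 [0.55893642 0.2204376  0.1147175 ] [1.80850729e-01 6.06429244e-01 1.42121906e+00 4.02228520e-05
 1.11481419e+00 3.57689106e-01] 0.0531243247171842 [-0.67232398  1.08085825  0.64618722]
t 1.7667 tool shift/25mm [-0.22  0.51  1.71] turn/0.1 [-0.01  0.   -0.08]
```

Call:
{"op": "move_arm", "data": {"xyz": [[-0.22,0.51,0],[0,0,0.6],[0,0,0.6],[0,0,0.5],[0,0,0],[0,0,0],[0,0,0],[0,0,0],[0,0,0]], "rot": [[0,0,-0.08],[0,0,0],[0,0,0],[0,0,0],[0,0,0],[0,0,0],[0,0,0],[0,0,0],[0,0,0]], "grip": [-0.2,-0.2,-0.2,-0.2,1,1,1,1,1]}}

```text
time: 2.52
ee_pos: [0.57, 0.2139, 0.0738]
tool_rot: [[0.164, 0.986, 0.001], [0.986, -0.164, 0.0], [0.0, 0.001, -1.0]]
wrist_force: [-0.1, -1.2, 0.1]
gripper_width: 0.0216
gripper_force: 0.0
```

```bash
python3 - <<'E'
from h import *
s=readout.get_state();p=np.array(s['ee_pos']);print(s['time'],p,s['gripper_width'],s['gripper_force'],s['wrist_force'])
q=p-O;print(q@ex,q@ey,q[2])
# arc rows, tool y = +ex, z down
N=12;ph=np.linspace(0,1.1,N+1);X=-60*np.sin(ph);Z=60*np.cos(ph)
print([[0,round(a/25,2),round(-b/25,2)] for a,b in zip(np.diff(X),np.diff(Z))])
E
```

```text
2.5167 [0.57003786 0.21392325 0.07380358] 0.021629627106038586 0.0 [-0.13519178 -1.23567018  0.13535971]
-0.047234092947268824 0.06896108869828894 0.07380358010575919
[[0, np.float64(-0.22), np.float64(0.01)], [0, np.float64(-0.22), np.float64(0.03)], [0, np.float64(-0.21), np.float64(0.05)], [0, np.float64(-0.21), np.float64(0.07)], [0, np.float64(-0.2), np.float64(0.09)], [0, np.float64(-0.19), np.float64(0.11)], [0, np.float64(-0.18), np.float64(0.12)], [0, np.float64(-0.17), np.float64(0.14)], [0, np.float64(-0.16), np.float64(0.15)], [0, np.float64(-0.14), np.float64(0.17)], [0, np.float64(-0.13), np.float64(0.18)], [0, np.float64(-0.11), np.float64(0.19)]]
```

Still closing, so a few more rows of closing before the arc. I'll check the grip first.

Call:
{"op": "move_arm", "data": {"xyz": [[0,0,0],[0,0,0],[0,0,0]], "rot": [[0,0,0],[0,0,0],[0,0,0]], "grip": [1,1,1]}}

```text
time: 2.77
ee_pos: [0.5699, 0.2138, 0.0733]
tool_rot: [[0.164, 0.986, 0.0], [0.986, -0.164, 0.0], [0.0, 0.0, -1.0]]
wrist_force: [-0.0, 0.4, 2.1]
gripper_width: 0.0082
gripper_force: 29.6
```

Call:
{"op": "move_arm", "data": {"xyz": [[0,-0.22,0.01],[0,-0.22,0.03],[0,-0.21,0.05],[0,-0.21,0.07],[0,-0.2,0.09],[0,-0.19,0.11],[0,-0.18,0.12],[0,-0.17,0.14],[0,-0.16,0.15],[0,-0.14,0.17],[0,-0.13,0.18],[0,-0.11,0.19],[0,-0.04,0.08],[0,0,0]], "rot": [[0,0,0],[0,0,0],[0,0,0],[0,0,0],[0,0,0],[0,0,0],[0,0,0],[0,0,0],[0,0,0],[0,0,0],[0,0,0],[0,0,0],[0,0,0],[0,0,0]], "grip": [1,1,1,1,1,1,1,1,1,1,1,1,1,1]}}

```text
time: 3.93
ee_pos: [0.5195, 0.2226, 0.0402]
tool_rot: [[0.164, 0.986, 0.011], [0.986, -0.164, 0.001], [0.003, 0.01, -1.0]]
wrist_force: [14.3, -1.9, 1.3]
gripper_width: 0.0087
gripper_force: 29.9
```

```bash
python3 - <<'E'
from h import *
s=readout.get_state();p=np.array(s['ee_pos']);q=p-O;print(q@ex,q@ey,q[2],s['gripper_force'],s['gripper_width'],s['wrist_force'])
E
```

```text
-0.09845842003935801 0.06899532841003883 0.0401713579442611 29.859914481639862 0.008693874538757305 [14.2803205  -1.90377155  1.32954584]
```

Call:
{"op": "move_arm", "data": {"xyz": [[0,-0.04,0.1],[0,-0.04,0.1],[0,0,0],[0,0,0],[0,0,0],[0,0,0]], "rot": [[0,0,0],[0,0,0],[0,0,0],[0,0,0],[0,0,0],[0,0,0]], "grip": [1,1,1,0.3,0.3,0.3]}}

```text
time: 4.43
ee_pos: [0.5133, 0.223, 0.0331]
tool_rot: [[0.164, 0.986, -0.001], [0.986, -0.164, -0.0], [-0.0, -0.001, -1.0]]
wrist_force: [0.2, 0.0, -0.1]
gripper_width: 0.0259
gripper_force: 0.0
```

```bash
python3 - <<'E'
from h import *
s=readout.get_state();p=np.array(s['ee_pos']);T=np.array(s['tool_rot']);q=p-O;print(q@ex,q[2],s['gripper_width'],s['wrist_force'])
B=np.array([.5415,-.115])
R=down(-.526)
e=rows([*p[:2],.12],T,4)
e=rows([*B,.165],R,15,e)
E
```

```text
-0.1046981092688193 0.033124059003928015 0.02592129881063661 [ 0.18212937  0.0094607  -0.0771852 ]
n 4 max 0.87 xyz [[0.0, 0.0, -0.87], [0.0, 0.0, -0.87], [0.0, 0.0, -0.87], [0.0, 0.0, -0.87]] rot [0.0, 0.0, 0.0]
n 15 max 0.88 xyz [[-0.88, 0.22, -0.12], [-0.87, 0.24, -0.12], [-0.87, 0.26, -0.12], [-0.86, 0.28, -0.12], [-0.85, 0.31, -0.12], [-0.84, 0.33, -0.12], [-0.84, 0.35, -0.12], [-0.83, 0.36, -0.12], [-0.82, 0.39, -0.12], [-0.81, 0.4, -0.12], [-0.8, 0.42, -0.12], [-0.79, 0.44, -0.12], [-0.77, 0.46, -0.12], [-0.76, 0.48, -0.12], [-0.75, 0.51, -0.11]] rot [-0.0, 0.0, 0.24]
```

Call:
{"op": "move_arm", "data": {"xyz": [[0,0,-0.87],[0,0,-0.87],[0,0,-0.87],[0,0,-0.87],[-0.88,0.22,-0.15],[-0.87,0.24,-0.15],[-0.87,0.26,-0.15],[-0.86,0.28,-0.15],[-0.85,0.31,-0.15],[-0.84,0.33,-0.15],[-0.84,0.35,-0.15],[-0.83,0.36,-0.15],[-0.82,0.39,-0.15],[-0.81,0.4,-0.15],[-0.8,0.42,-0.15],[-0.79,0.44,-0.15],[-0.77,0.46,-0.15],[-0.76,0.48,-0.15],[-0.75,0.51,-0.15],[0,0,0]], "rot": [[0,0,0],[0,0,0],[0,0,0],[0,0,0],[0,0,0.24],[0,0,0.24],[0,0,0.24],[0,0,0.24],[0,0,0.24],[0,0,0.24],[0,0,0.24],[0,0,0.24],[0,0,0.24],[0,0,0.24],[0,0,0.24],[0,0,0.24],[0,0,0.24],[0,0,0.24],[0,0,0.24],[0,0,0]], "grip": [0.2,0.2,0.2,0,-0.4,-0.4,-0.4,-0.4,-0.4,-0.4,-0.4,-0.4,-0.4,-0.4,-0.4,-0.4,-0.4,-0.4,-0.4,-0.4]}}

```text
time: 6.1
ee_pos: [0.5419, -0.1178, 0.1764]
tool_rot: [[0.505, 0.863, -0.0], [0.863, -0.505, -0.0], [-0.001, -0.0, -1.0]]
wrist_force: [-0.5, -0.3, -0.3]
gripper_width: 0.0616
gripper_force: 0.0
```

```bash
python3 - <<'E'
from h import *
im=capture('scene')[:,:,::-1]
cv2.imwrite('pics/e.png',cv2.resize(im[100:320,140:390],(750,660)[:2] and (680,598),interpolation=cv2.INTER_CUBIC))
plan([.5415,-.115,.104],down(-.526))
E
```

```text
t 6.15 tool shift/25mm [ 0.03 -0.02  2.88] turn/0.1 [-0.01  0.   -0.01]
```

View pics/e.png

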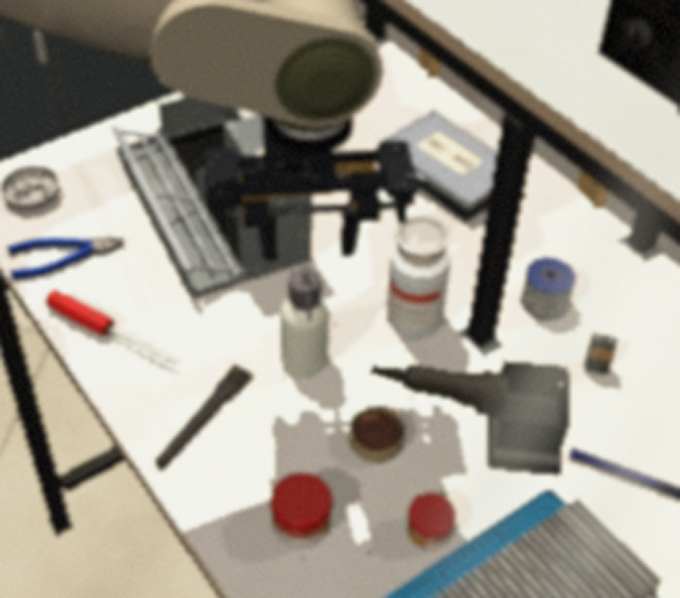

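The picture shows the gate down at e(185,215) and the gripper centred above the wash bottle cap at e(305,285). Next I'll descend and grip the cap.

Call:
{"op": "move_arm", "data": {"xyz": [[0.03,-0.02,0.6],[0,0,0.6],[0,0,0.6],[0,0,0.6],[0,0,0.48],[0,0,0],[0,0,0],[0,0,0],[0,0,0],[0,0,0],[0,0,0]], "rot": [[0,0,0],[0,0,0],[0,0,0],[0,0,0],[0,0,0],[0,0,0],[0,0,0],[0,0,0],[0,0,0],[0,0,0],[0,0,0]], "grip": [-0.4,-0.4,-0.4,-0.4,-0.4,-0.3,1,1,1,1,1]}}

```text
time: 7.07
ee_pos: [0.5422, -0.114, 0.1051]
tool_rot: [[0.501, 0.865, 0.001], [0.865, -0.501, -0.0], [0.0, 0.001, -1.0]]
wrist_force: [-1.7, 1.1, 2.9]
gripper_width: 0.031
gripper_force: 30.0
```

```bash
python3 - <<'E'
from h import *
s=readout.get_state();p=np.array(s['ee_pos']);T=np.array(s['tool_rot']);print(p,s['gripper_width'],s['gripper_force'])
# lift 75 mm, carry with turn, end above the open bay
e=rows(p+[0,0,.06],T,4)
# bottle spout in the tool frame stays; final tool y = YAW-pi/2
e=rows([*W(1,68,0)[:2],p[2]+.075],down(YAW-np.pi/2),16,e)
print(W(1,68,0))
E
```

```text
[ 0.54215873 -0.11395603  0.10511854] 0.03104820908166909 29.97272536129458
n 4 max 0.6 xyz [[0.0, 0.0, -0.6], [0.0, 0.0, -0.6], [0.0, 0.0, -0.6], [0.0, 0.0, -0.6]] rot [0.0, 0.0, 0.0]
n 16 max 0.81 xyz [[0.78, -0.24, -0.04], [0.76, -0.3, -0.04], [0.74, -0.35, -0.04], [0.71, -0.41, -0.04], [0.68, -0.46, -0.04], [0.64, -0.51, -0.04], [0.6, -0.56, -0.04], [0.56, -0.6, -0.04], [0.51, -0.64, -0.04], [0.46, -0.68, -0.03], [0.41, -0.71, -0.04], [0.35, -0.74, -0.03], [0.29, -0.76, -0.04], [0.23, -0.79, -0.03], [0.18, -0.8, -0.04], [0.11, -0.81, -0.03]] rot [0.0, -0.0, 0.76]
[0.61742313 0.20486304 0.        ]
```

```bash
python3 - <<'E'
from h import *
s=readout.get_state();p=np.array(s['ee_pos']);T=np.array(s['tool_rot']);z=p[2]
R1=down(-.526-.3)
e=rows(p+[0,0,.05],T,4)
e=rows([.5,-.02,z+.07],R1,6,e)
e=rows([*W(-80,68,0)[:2],z+.07],down(YAW-np.pi/2),10,e)
E
```

```text
n 4 max 0.5 xyz [[0.0, 0.0, -0.5], [0.0, 0.0, -0.5], [0.0, 0.0, -0.5], [0.0, 0.0, -0.5]] rot [0.0, 0.0, 0.0]
n 6 max 0.64 xyz [[0.4, -0.56, -0.13], [0.37, -0.58, -0.13], [0.34, -0.59, -0.14], [0.32, -0.61, -0.13], [0.28, -0.62, -0.14], [0.26, -0.64, -0.13]] rot [0.0, -0.0, 0.5]
n 10 max 0.96 xyz [[0.76, -0.6, 0.0], [0.7, -0.67, 0.0], [0.64, -0.73, 0.0], [0.57, -0.78, 0.0], [0.49, -0.83, 0.0], [0.42, -0.87, 0.0], [0.34, -0.9, 0.0], [0.25, -0.93, 0.0], [0.17, -0.95, 0.0], [0.07, -0.96, 0.0]] rot [0.0, -0.0, 0.91]
```

Call:
{"op": "move_arm", "data": {"xyz": [[0,0,-0.5],[0,0,-0.5],[0,0,-0.5],[0,0,-0.5],[0.4,-0.56,-0.13],[0.37,-0.58,-0.13],[0.34,-0.59,-0.14],[0.32,-0.61,-0.13],[0.28,-0.62,-0.14],[0.26,-0.64,-0.13],[0.76,-0.6,0.0],[0.7,-0.67,0.0],[0.64,-0.73,0.0],[0.57,-0.78,0.0],[0.49,-0.83,0.0],[0.42,-0.87,0.0],[0.34,-0.9,0.0],[0.25,-0.93,0.0],[0.17,-0.95,0.0],[0.07,-0.96,0.0]], "rot": [[0,0,0],[0,0,0],[0,0,0],[0,0,0],[0,0,0.5],[0,0,0.5],[0,0,0.5],[0,0,0.5],[0,0,0.5],[0,0,0.5],[0,0,0.91],[0,0,0.91],[0,0,0.91],[0,0,0.91],[0,0,0.91],[0,0,0.91],[0,0,0.91],[0,0,0.91],[0,0,0.91],[0,0,0.91]], "grip": [1,1,1,1,1,1,1,1,1,1,1,1,1,1,1,1,1,1,1,1]}}

```text
time: 8.73
ee_pos: [0.5374, 0.2197, 0.1744]
tool_rot: [[0.986, -0.168, -0.0], [-0.168, -0.986, -0.0], [-0.0, 0.0, -1.0]]
wrist_force: [-0.5, -0.3, -1.9]
gripper_width: 0.0311
gripper_force: 30.0
```

```bash
python3 - <<'E'
from h import *
s=readout.get_state();print(s['ee_pos'],s['gripper_width'],s['gripper_force'],s['wrist_force'],s['joint_positions'])
for n in('top','scene'):cv2.imwrite(f'pics/f_{n}.png',capture(n)[:,:,::-1])
plan([*W(1,68,0)[:2],s['ee_pos'][2]],down(YAW-np.pi/2))
t=cv2.imread('pics/f_top.png')[90:240,110:310];c=cv2.imread('pics/f_scene.png')[100:250,170:290]
cv2.imwrite('pics/f.png',np.hstack([cv2.resize(t,(480,360),interpolation=cv2.INTER_CUBIC),cv2.resize(c,(288,360),interpolation=cv2.INTER_CUBIC)]))
E
```

```text
[0.53739107 0.21965761 0.17439058] 0.031083978059397357 29.97744583088206 [-0.46664259 -0.32661046 -1.91877499] [1.86331529e-01 4.98969786e-01 1.42874193e+00 4.31578582e-06
 1.21415231e+00 1.92579872e+00]
t 8.8333 tool shift/25mm [ 3.27  0.12 -0.01] turn/0.1 [-0.01  0.    0.05]
```

View pics/f.png

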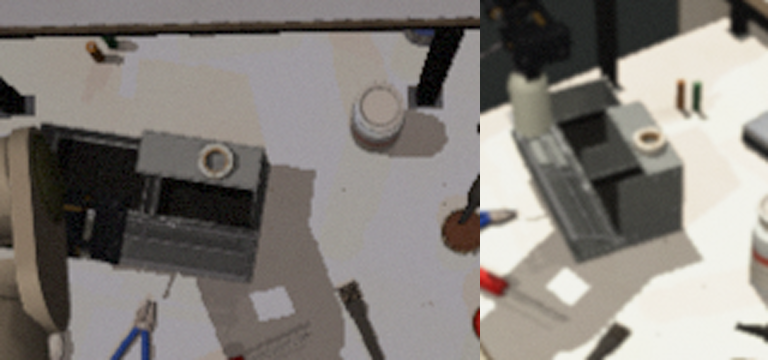

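The gripper hides the bottle from above, but the scene view shows it hanging upright in front of the open bay at f(528,105). Now I'll move it in and lower it.

Call:
{"op": "move_arm", "data": {"xyz": [[0.65,0.03,0],[0.65,0.03,0],[0.65,0.03,0],[0.65,0.03,0],[0.67,0,0],[0,0,0.4],[0,0,0.4],[0,0,0.4],[0,0,0.4],[0,0,0.3],[0,0,0.15],[0,0,0.1],[0,0,0]], "rot": [[0,0,0],[0,0,0],[0,0,0],[0,0,0],[0,0,0],[0,0,0],[0,0,0],[0,0,0],[0,0,0],[0,0,0],[0,0,0],[0,0,0],[0,0,0]], "grip": [1,1,1,1,1,1,1,1,1,1,1,1,1]}}

```text
time: 9.92
ee_pos: [0.6174, 0.2022, 0.1204]
tool_rot: [[0.987, -0.163, -0.0], [-0.163, -0.987, -0.0], [-0.0, 0.0, -1.0]]
wrist_force: [0.3, 0.6, -2.0]
gripper_width: 0.0312
gripper_force: 30.0
```

Call:
{"op": "move_arm", "data": {"xyz": [[0,0,0.05],[0,0,0.05],[0,0,0]], "rot": [[0,0,0],[0,0,0],[0,0,0]], "grip": [1,1,1]}}

```text
time: 10.17
ee_pos: [0.6177, 0.2021, 0.1183]
tool_rot: [[0.987, -0.163, 0.0], [-0.163, -0.987, 0.0], [0.0, -0.0, -1.0]]
wrist_force: [1.3, 0.0, -2.2]
gripper_width: 0.0309
gripper_force: 30.0
```

Call:
{"op": "move_arm", "data": {"xyz": [[0,0,0.04],[0,0,0.04],[0,0,0]], "rot": [[0,0,0],[0,0,0],[0,0,0]], "grip": [1,1,1]}}

```text
time: 10.42
ee_pos: [0.6181, 0.2022, 0.1171]
tool_rot: [[0.987, -0.163, 0.002], [-0.163, -0.987, 0.0], [0.002, -0.001, -1.0]]
wrist_force: [-1.1, 0.5, 3.7]
gripper_width: 0.031
gripper_force: 30.0
```

Call:
{"op": "move_arm", "data": {"xyz": [[0,0,0],[0,0,0],[0,0,0],[0,0,-0.3],[0,0,-0.7],[0,0,-0.8],[0,0,-0.8],[0,0,-0.7]], "rot": [[0,0,0],[0,0,0],[0,0,0],[0,0,0],[0,0,0],[0,0,0],[0,0,0],[0,0,0]], "grip": [0,-0.3,-0.3,-0.3,-0.3,-0.3,-0.3,-0.3]}}

```text
time: 11.08
ee_pos: [0.6177, 0.2021, 0.2007]
tool_rot: [[0.987, -0.163, 0.001], [-0.163, -0.987, 0.0], [0.001, -0.0, -1.0]]
wrist_force: [-0.4, -0.0, 0.7]
gripper_width: 0.0573
gripper_force: 0.0
```

```bash
python3 - <<'E'
from h import *
s=readout.get_state();p=np.array(s['ee_pos']);T=np.array(s['tool_rot']);print(p,s['joint_positions'])
np.set_printoptions(precision=3,suppress=True)
J=np.array([.5185,-.350]);yaw=-.68;th=np.radians(40)
d=np.array([np.cos(yaw)*np.cos(th),np.sin(yaw)*np.cos(th),-np.sin(th)])
# contact 4 mm short of tips => TCP = contact - 7mm*... contact lies 7 mm ahead of TCP
tcp=np.array([*J,.029])-.007*d
print('tcp',tcp,'jar approach',tcp-.06*d)
R=tilt(yaw,th);print(R,Ro.from_matrix(T.T@R).as_rotvec(),Ro.from_matrix(T.T@(R@np.diag([-1,-1,1]))).as_rotvec())
E
```

```text
[0.61772613 0.2021407  0.20065368] [ 1.36352471e-01  6.28124247e-01  1.14714439e+00 -1.38752500e-05
  1.36522924e+00  1.87137013e+00]
tcp [ 0.514 -0.347  0.033] jar approach [ 0.479 -0.318  0.072]
[[ 0.5   -0.629  0.596]
 [-0.404 -0.778 -0.482]
 [ 0.766  0.    -0.643]] [-0.225  0.852  0.482] [-1.122 -0.297 -2.41 ]
```

```bash
python3 - <<'E'
from h import *
P=lambda u,v:(110+(u+.5)/3.2-.5,100+(v+.5)/3.2-.5)
Q=lambda u,v:(150+(u+.5)/3-.5,120+(v+.5)/3-.5)
print(two(P(739,295),Q(446,508)),plane('top',*P(739,295),.034),plane('scene',*Q(446,508),.034))
R=tilt(-.68,np.radians(40))
e=rows([.52,-.13,.19],R,15)
e=rows([.479,-.318,.12],R,8,e)
E
```

```text
(array([ 0.51951292, -0.35127694,  0.02632026]), np.float64(0.0005843615908273744)) [ 0.51853729 -0.34939261  0.034     ] [ 0.51629056 -0.35460076  0.034     ]
n 15 max 0.92 xyz [[-0.11, 0.92, 0.03], [-0.08, 0.92, 0.04], [-0.06, 0.92, 0.05], [-0.03, 0.92, 0.06], [-0.01, 0.92, 0.07], [0.02, 0.92, 0.08], [0.04, 0.92, 0.1], [0.07, 0.91, 0.12], [0.09, 0.91, 0.13], [0.11, 0.9, 0.15], [0.13, 0.9, 0.17], [0.15, 0.89, 0.2], [0.16, 0.88, 0.22], [0.18, 0.88, 0.24], [0.2, 0.86, 0.26]] rot [-0.15, 0.57, 0.32]
n 8 max 0.87 xyz [[0.01, 0.86, 0.55], [0.01, 0.86, 0.55], [0.01, 0.86, 0.56], [0.0, 0.86, 0.55], [0.01, 0.86, 0.56], [0.0, 0.86, 0.55], [0.01, 0.86, 0.56], [0.0, 0.87, 0.55]] rot [-0.0, -0.0, 0.0]
```

Call:
{"op": "move_arm", "data": {"xyz": [[-0.11,0.92,0.03],[-0.08,0.92,0.04],[-0.06,0.92,0.05],[-0.03,0.92,0.06],[-0.01,0.92,0.07],[0.02,0.92,0.08],[0.04,0.92,0.1],[0.07,0.91,0.12],[0.09,0.91,0.13],[0.11,0.9,0.15],[0.13,0.9,0.17],[0.15,0.89,0.2],[0.16,0.88,0.22],[0.18,0.88,0.24],[0.2,0.86,0.26],[0,0,0]], "rot": [[-0.15,0.57,0.32],[-0.15,0.57,0.32],[-0.15,0.57,0.32],[-0.15,0.57,0.32],[-0.15,0.57,0.32],[-0.15,0.57,0.32],[-0.15,0.57,0.32],[-0.15,0.57,0.32],[-0.15,0.57,0.32],[-0.15,0.57,0.32],[-0.15,0.57,0.32],[-0.15,0.57,0.32],[-0.15,0.57,0.32],[-0.15,0.57,0.32],[-0.15,0.57,0.32],[0,0,0]], "grip": [-0.3,-0.3,-0.3,-0.3,-0.3,-0.3,-0.3,-0.3,-1,-1,-1,-1,-1,-1,-1,-1]}}

```text
time: 12.42
ee_pos: [0.5067, -0.1622, 0.2005]
tool_rot: [[0.543, -0.594, 0.594], [-0.375, -0.804, -0.462], [0.751, 0.028, -0.659]]
wrist_force: [0.7, -0.5, -0.1]
gripper_width: 0.0883
gripper_force: 0.0
```

```bash
python3 - <<'E'
from h import *
s=readout.get_state();print(s['ee_pos'],s['joint_positions'],s['wrist_force'],s['gripper_width'])
R=tilt(-.68,np.radians(40));e=rows([.474,-.314,.095],R,10)
im=capture('scene')[:,:,::-1];cv2.imwrite('pics/g.png',cv2.resize(im[100:260,160:320],(600,600),interpolation=cv2.INTER_CUBIC))
E
```

```text
[ 0.50665681 -0.16223299  0.20050505] [-0.46345206  0.14860367  2.096754   -1.21824563  0.15775559  2.87835064] [ 0.65480761 -0.51955998 -0.09874932] 0.08825425713431236
n 10 max 0.56 xyz [[-0.16, 0.55, 0.48], [-0.16, 0.55, 0.48], [-0.16, 0.56, 0.48], [-0.15, 0.56, 0.48], [-0.15, 0.55, 0.48], [-0.15, 0.56, 0.48], [-0.15, 0.55, 0.48], [-0.15, 0.56, 0.49], [-0.15, 0.56, 0.48], [-0.15, 0.55, 0.49]] rot [-0.01, 0.02, 0.05]
```

View pics/g.png

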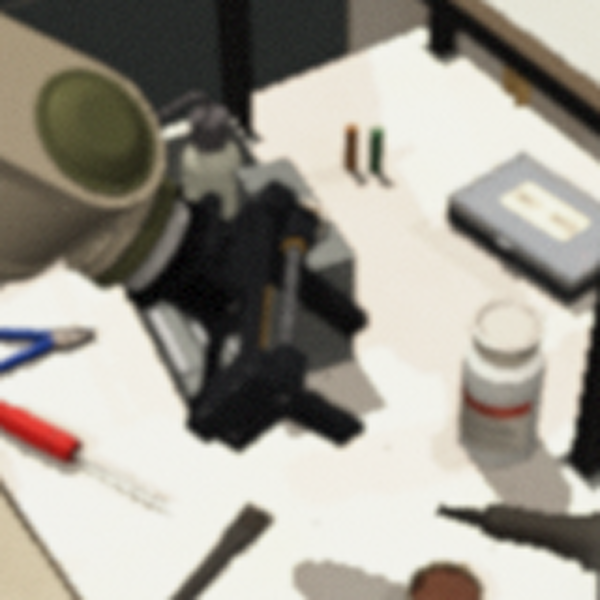

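The joints show j5 near 0, with j4 and j6 at their limits, so the wrist is near its singularity. I'll fit the kinematics from the recorded samples and choose a reachable tilt and branch.

```bash
cat > k.py <<'E'
from h import *
from scipy.optimize import least_squares
D=[([1.124,.313,1.498,0,1.331,-.223],[.1164,.5117,.2492]),
([.18085,.60643,1.42122,0,1.11481,.35769],[.55894,.22044,.11472]),
([.18633,.49897,1.42874,0,1.21415,1.9258],[.53739,.21966,.17439]),
([.13635,.62812,1.14714,0,1.36523,1.87137],[.61773,.20214,.20065]),
([-.46345,.1486,2.09675,-1.21825,.15776,2.87835],[.50666,-.16223,.20051])]
Rz=lambda a:Ro.from_euler('z',a).as_matrix();Ry=lambda a:Ro.from_euler('y',a).as_matrix()
def fk(q,k):
    a0,h,L2,L3,a3,Lt,off=k
    A=Rz(q[0]);B=A@Ry(q[1]);C=B@Ry(q[2]);E=C@Rz(q[3])@Ry(q[4])
    p=A@[a0,off,h]+B@[0,0,L2]+C@[a3,0,L3]+E@[0,0,Lt]
    return p,E@Rz(q[5]+k6)
s0=readout.get_state()
k6=0.
# k6 from a down pose
q,_=D[1];R=fk(q,np.zeros(7))[1];T=np.array([[.176,.984,0],[.984,-.176,0],[0,0,-1]])
k6=Ro.from_matrix(R.T@T).as_rotvec()[2]
f=lambda k:np.concatenate([fk(q,k)[0]-p for q,p in D]+[(k-k00)*1e-4])
k00=np.array([0,.15,.35,.35,0,.25,.117])
k=least_squares(f,k00).x
LO=[-2.94,-.97,.19,-1.23,.02,-2.88];HI=[2.94,2.17,2.56,4.37,3.11,2.88]
def ik(P,R,q0):
    g=lambda q:np.concatenate([(fk(q,k)[0]-P)*5,Ro.from_matrix(fk(q,k)[1].T@R).as_rotvec()])
    r=least_squares(g,np.clip(q0,np.array(LO)+.01,np.array(HI)-.01),bounds=(LO,HI));return r.x,np.abs(r.fun).max()
E
python3 - <<'E'
from k import *
np.set_printoptions(precision=3,suppress=True)
print('k6',k6,k,np.abs(f(k)).max(),fk(D[4][0],k)[1])
def tcp(c,yaw,th,ahead):
    R=tilt(yaw,np.radians(th));return np.array(c)-ahead*R[:,2],R
for th in(35,40,45,50,55):
    for yaw in(-.6,-.78,-.9):
        print('jar',th,yaw,*ik(*tcp([.5185,-.35,.029],yaw,th,.007),[-.78,.6,1.5,0,.3,1.35]))
    print('bay',th,*ik(*tcp(W(-16,-68,41),YAW,th,.007),[-.1,.6,1.5,0,.3,1.35]),*ik(*tcp(W(-60,-68,71),YAW,th,.007),[-.1,.6,1.5,0,.3,1.35]))
E
```

```text
k6 1.5709464485950484 [0.001 0.201 0.439 0.397 0.039 0.237 0.116] 0.00019570400971746782 [[ 0.543 -0.594  0.594]
 [-0.375 -0.804 -0.462]
 [ 0.751  0.028 -0.659]]
jar 35 -0.6 [-0.867  0.674  2.023  2.708  0.54  -1.348] 2.005783277067612e-09
jar 35 -0.78 [-0.769  0.601  1.85  -1.23   0.02   2.811] 0.27662128375892947
jar 35 -0.9 [-0.764  0.602  1.846 -1.218  0.046  2.88 ] 0.281598217957752
bay 35 [-0.066  0.507  1.963 -1.23   0.02   2.875] 0.29661247591834333 [-0.057  0.372  2.082 -1.23   0.025  2.88 ] 0.28092422402355577
jar 40 -0.6 [-0.859  0.645  1.989  2.611  0.399 -1.245] 1.1102230246251565e-15
jar 40 -0.78 [-0.77   0.605  1.854 -1.23   0.02   2.81 ] 0.19729543561739912
jar 40 -0.9 [-0.759  0.607  1.845 -1.21   0.061  2.88 ] 0.20368833293642682
bay 40 [-0.061  0.514  1.963 -1.23   0.034  2.88 ] 0.21924157018433618 [-0.05   0.381  2.079 -1.225  0.04   2.88 ] 0.20495279684880177
jar 45 -0.6 [-0.851  0.625  1.948  2.413  0.267 -1.04 ] 2.7150504067208203e-12
jar 45 -0.78 [-0.771  0.609  1.858 -1.23   0.02   2.808] 0.1180159506241153
jar 45 -0.9 [-0.753  0.612  1.845 -1.201  0.076  2.8
[... 201 characters left out ...]
0.165 -0.538] 8.326672684688674e-16
jar 50 -0.78 [-0.772  0.613  1.862 -1.23   0.02   2.807] 0.03878924434278966
jar 50 -0.9 [-0.747  0.618  1.845 -1.192  0.091  2.88 ] 0.048033261545728956
bay 50 [-0.048  0.528  1.96  -1.216  0.065  2.88 ] 0.06500344529216506 [-0.034  0.401  2.072 -1.205  0.077  2.88 ] 0.05385901506276576
jar 55 -0.6 [-0.834  0.608  1.85   1.004  0.158  0.379] 1.634803403760543e-11
jar 55 -0.78 [-0.781  0.613  1.841  0.007  0.077  1.563] 2.5717277944214936e-13
jar 55 -0.9 [-0.746  0.62   1.825 -0.77   0.127  2.463] 4.655067726310119e-11
bay 55 [-0.044  0.534  1.951 -0.965  0.087  2.637] 1.7346000385084945e-09 [-0.03   0.407  2.055 -0.831  0.108  2.513] 1.347715869915709e-12
```

```bash
cat >> k.py <<'E'
def tcp(c,yaw,th,ahead):
    R=tilt(yaw,np.radians(th));return np.array(c)-ahead*R[:,2],R
def jrows(q1,n,bump=0):
    s=readout.get_state();q0=np.array(s['joint_positions']);p,T=np.array(s['ee_pos']),np.array(s['tool_rot'])
    X=[];V=[];zs=[];lim=np.abs((q1-q0)/n)*12/np.array([2.39,2.39,3.01,3.14,3.14,3.14])
    for i in range(1,n+1):
        q=q0+(q1-q0)*i/n;q[4]+=bump*np.sin(np.pi*i/n);P,R=fk(q,k);zs.append(P)
        v=np.round(T.T@(P-p)/.025,2);r=np.round(Ro.from_matrix(T.T@R).as_rotvec()/.1,2)
        X.append((v+0.).tolist());V.append((r+0.).tolist());p=p+T@v*.025;T=T@Ro.from_rotvec(r*.1).as_matrix()
    print('n',n,'speed frac',lim.max(),'max',np.abs(X).max(),np.abs(V).max());print(X);print(V);print(np.array(zs)[::4])
E
python3 - <<'E'
from k import *
np.set_printoptions(precision=3,suppress=True)
q0=[-.8,.64,2.0,3.0,.4,-1.6]
for yaw in(-.68,-.78):
  a,e=ik(*tcp([.5185,-.35,.029],yaw,40,.007),q0);print(yaw,a,e)
  b,e=ik(*tcp([.5185,-.35,.029],yaw,40,.077),a);print(yaw,b,e)
q0=[-.1,.6,2.,3.1,.3,-1.7]
for c in((-16,-68,41),(-16,-68,50),(-80,-68,75)):print('bay',c,*ik(*tcp(W(*c),YAW,40,.007),q0))
jrows(b,30,.25)
E
```

```text
-0.68 [-0.825  0.646  1.986  2.835  0.374 -1.378] 2.8772539906185557e-11
-0.68 [-0.846  0.471  2.135  2.768  0.353 -1.325] 1.8308882188122766e-10
-0.78 [-0.781  0.65   1.976  3.139  0.357 -1.57 ] 8.326672684688674e-16
-0.78 [-0.781  0.478  2.12   3.139  0.329 -1.569] 3.5582092827723955e-11
bay (-16, -68, 41) [-0.029  0.582  2.079  3.42   0.401 -1.738] 2.886579864025407e-14
bay (-16, -68, 50) [-0.029  0.559  2.079  3.436  0.379 -1.755] 2.1649348980190553e-14
bay (-80, -68, 75) [-0.001  0.422  2.236  3.474  0.402 -1.771] 9.481304630298837e-13
n 30 speed frac 0.5665007003194182 max 0.83 0.68
[[-0.48, 0.42, 0.2], [-0.53, 0.33, 0.19], [-0.58, 0.25, 0.2], [-0.59, 0.13, 0.2], [-0.58, 0.03, 0.2], [-0.54, -0.07, 0.19], [-0.49, -0.18, 0.19], [-0.41, -0.26, 0.19], [-0.32, -0.32, 0.17], [-0.2, -0.38, 0.17], [-0.08, -0.39, 0.15], [0.04, -0.39, 0.14], [0.16, -0.36, 0.13], [0.28, -0.31, 0.12], [0.38, -0.23, 0.1], [0.45, -0.13, 0.09], [0.52, -0.01, 0.08], [0.56, 0.1, 0.07], [0.56, 0.23, 0.07], [0.55, 0.37, 0.06], [0.51, 0.48, 0.06], [0.44, 0.59, 0.05], [0.36, 0.68, 0.06], [0.27, 0.75, 0.06], [0.15, 
[... 263 characters left out ...]
0.04], [0.43, -0.46, -0.04], [0.51, -0.36, -0.05], [0.56, -0.25, -0.05], [0.61, -0.12, -0.05], [0.61, 0.02, -0.06], [0.59, 0.15, -0.06], [0.54, 0.27, -0.06], [0.47, 0.39, -0.07], [0.37, 0.49, -0.07], [0.25, 0.56, -0.07], [0.13, 0.61, -0.07], [-0.01, 0.63, -0.08], [-0.14, 0.63, -0.07], [-0.28, 0.58, -0.08], [-0.38, 0.53, -0.07], [-0.49, 0.46, -0.07], [-0.57, 0.35, -0.07], [-0.63, 0.25, -0.07], [-0.66, 0.13, -0.07], [-0.68, 0.02, -0.06], [-0.66, -0.1, -0.05], [-0.63, -0.19, -0.05], [-0.58, -0.28, -0.04]]
[[ 0.498 -0.165  0.189]
 [ 0.461 -0.164  0.138]
 [ 0.449 -0.131  0.1  ]
 [ 0.473 -0.099  0.09 ]
 [ 0.516 -0.105  0.104]
 [ 0.545 -0.157  0.119]
 [ 0.536 -0.234  0.116]
 [ 0.491 -0.298  0.088]]
```

Call:
{"op": "move_arm", "data": {"xyz": [[-0.48,0.42,0.2],[-0.53,0.33,0.19],[-0.58,0.25,0.2],[-0.59,0.13,0.2],[-0.58,0.03,0.2],[-0.54,-0.07,0.19],[-0.49,-0.18,0.19],[-0.41,-0.26,0.19],[-0.32,-0.32,0.17],[-0.2,-0.38,0.17],[-0.08,-0.39,0.15],[0.04,-0.39,0.14],[0.16,-0.36,0.13],[0.28,-0.31,0.12],[0.38,-0.23,0.1],[0.45,-0.13,0.09]], "rot": [[-0.31,-0.47,0.0],[-0.22,-0.53,0.0],[-0.13,-0.58,-0.02],[-0.02,-0.61,-0.02],[0.1,-0.61,-0.02],[0.22,-0.59,-0.03],[0.32,-0.53,-0.04],[0.43,-0.46,-0.04],[0.51,-0.36,-0.05],[0.56,-0.25,-0.05],[0.61,-0.12,-0.05],[0.61,0.02,-0.06],[0.59,0.15,-0.06],[0.54,0.27,-0.06],[0.47,0.39,-0.07],[0.37,0.49,-0.07]], "grip": [-1,-1,-1,-1,-1,-1,-1,-1,-1,-1,-1,-1,-1,-1,-1,-1]}}

```text
time: 13.8
ee_pos: [0.5075, -0.092, 0.0995]
tool_rot: [[0.73, -0.355, 0.585], [-0.508, -0.854, 0.115], [0.458, -0.381, -0.803]]
wrist_force: [-0.3, 0.6, 0.3]
gripper_width: 0.0881
gripper_force: 0.0
```

```bash
python3 - <<'E'
from k import *
np.set_printoptions(precision=3,suppress=True)
s=readout.get_state();print(s['time'],s['ee_pos'],np.array(s['joint_positions']),s['wrist_force'])
b,e=ik(*tcp([.5185,-.35,.029],-.68,40,.077),[-.846,.471,2.135,2.768,.353,-1.325])
jrows(b,16,.1)
E
```

```text
13.8 [ 0.508 -0.092  0.1  ] [-0.617  0.327  2.106  1.116  0.502  0.499] [-0.29   0.611  0.286]
n 16 speed frac 0.43584266451701725 max 0.82 0.61
[[0.35, 0.04, 0.04], [0.38, 0.09, 0.04], [0.4, 0.16, 0.03], [0.43, 0.23, 0.03], [0.43, 0.32, 0.01], [0.41, 0.42, 0.02], [0.39, 0.5, 0.01], [0.34, 0.59, 0.01], [0.27, 0.67, 0.01], [0.2, 0.74, 0.02], [0.1, 0.78, 0.02], [0.0, 0.82, 0.04], [-0.09, 0.82, 0.04], [-0.2, 0.81, 0.05], [-0.27, 0.78, 0.06], [-0.36, 0.73, 0.08]]
[[0.24, 0.37, -0.08], [0.18, 0.41, -0.08], [0.11, 0.46, -0.09], [0.03, 0.48, -0.09], [-0.06, 0.49, -0.1], [-0.16, 0.49, -0.11], [-0.26, 0.46, -0.11], [-0.36, 0.42, -0.11], [-0.44, 0.35, -0.12], [-0.51, 0.28, -0.11], [-0.57, 0.19, -0.1], [-0.6, 0.09, -0.11], [-0.61, -0.01, -0.09], [-0.61, -0.11, -0.09], [-0.58, -0.19, -0.08], [-0.54, -0.27, -0.07]]
[[ 0.514 -0.097  0.102]
 [ 0.537 -0.135  0.114]
 [ 0.541 -0.199  0.118]
 [ 0.512 -0.271  0.102]]
```

Tracking is excellent. Continuing to the flipped-wrist approach pose at the jar.

Call:
{"op": "move_arm", "data": {"xyz": [[0.35,0.04,0.04],[0.38,0.09,0.04],[0.4,0.16,0.03],[0.43,0.23,0.03],[0.43,0.32,0.01],[0.41,0.42,0.02],[0.39,0.5,0.01],[0.34,0.59,0.01],[0.27,0.67,0.01],[0.2,0.74,0.02],[0.1,0.78,0.02],[0.0,0.82,0.04],[-0.09,0.82,0.04],[-0.2,0.81,0.05],[-0.27,0.78,0.06],[-0.36,0.73,0.08],[0,0,0]], "rot": [[0.24,0.37,-0.08],[0.18,0.41,-0.08],[0.11,0.46,-0.09],[0.03,0.48,-0.09],[-0.06,0.49,-0.1],[-0.16,0.49,-0.11],[-0.26,0.46,-0.11],[-0.36,0.42,-0.11],[-0.44,0.35,-0.12],[-0.51,0.28,-0.11],[-0.57,0.19,-0.1],[-0.6,0.09,-0.11],[-0.61,-0.01,-0.09],[-0.61,-0.11,-0.09],[-0.58,-0.19,-0.08],[-0.54,-0.27,-0.07],[0,0,0]], "grip": [-1,-1,-1,-1,-1,-1,-1,-1,-1,-1,-1,-1,-1,-1,-1,-1,-1]}}

```text
time: 15.22
ee_pos: [0.4707, -0.3142, 0.0778]
tool_rot: [[0.502, -0.632, 0.591], [-0.405, -0.775, -0.485], [0.764, 0.004, -0.645]]
wrist_force: [0.3, 0.7, -0.1]
gripper_width: 0.0881
gripper_force: 0.0
```

```bash
python3 - <<'E'
from k import *
np.set_printoptions(precision=3,suppress=True)
s=readout.get_state();print(s['time'],s['ee_pos'],np.array(s['joint_positions']),s['wrist_force'])
P,R=tcp([.5185,-.35,.029],-.68,40,.007);plan(P,R)
im=capture('scene')[:,:,::-1];cv2.imwrite('pics/i.png',cv2.resize(im[180:320,200:360],(640,560),interpolation=cv2.INTER_CUBIC))
E
```

```text
15.2167 [ 0.471 -0.314  0.078] [-0.848  0.471  2.135  2.776  0.35  -1.336] [ 0.278  0.693 -0.069]
t 15.2167 tool shift/25mm [ 0.05 -0.11  2.8 ] turn/0.1 [0.06 0.03 0.01]
```

View pics/i.png

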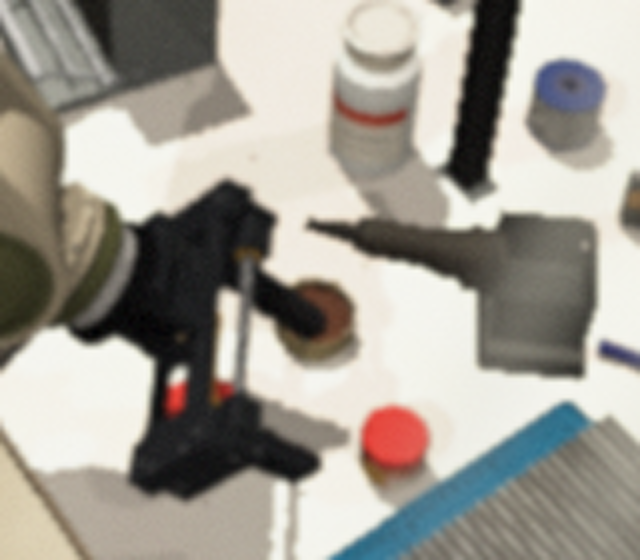

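The picture shows the gripper lined up on the small jar at i(395,437), with the big jar behind and below it and the left finger over the tin's side. I'll narrow the opening to keep clear of the tin.

Call:
{"op": "move_arm", "data": {"xyz": [[0.05,-0.11,0],[0,0,0],[0,0,0.5],[0,0,0.5],[0,0,0.5],[0,0,0.5],[0,0,0.5],[0,0,0.3],[0,0,0],[0,0,0],[0,0,0],[0,0,0],[0,0,0]], "rot": [[0.06,0.03,0.01],[0,0,0],[0,0,0],[0,0,0],[0,0,0],[0,0,0],[0,0,0],[0,0,0],[0,0,0],[0,0,0],[0,0,0],[0,0,0],[0,0,0]], "grip": [-0.5,-0.5,-0.5,-0.5,-0.5,-0.5,-0.5,-0.5,1,1,1,1,1]}}

```text
time: 16.35
ee_pos: [0.5145, -0.346, 0.0344]
tool_rot: [[0.5, -0.628, 0.597], [-0.404, -0.778, -0.481], [0.766, -0.001, -0.642]]
wrist_force: [-0.3, 1.5, 0.9]
gripper_width: 0.0414
gripper_force: 30.0
```

```bash
python3 - <<'E'
from k import *
np.set_printoptions(precision=3,suppress=True)
s=readout.get_state();p=np.array(s['ee_pos']);T=np.array(s['tool_rot']);print(s['time'],p,T,np.array(s['joint_positions']),s['wrist_force'],s['gripper_width'],s['gripper_force'])
print(p+T[:,2]*.007)
E
```

```text
16.35 [ 0.514 -0.346  0.034] [[ 0.5   -0.628  0.597]
 [-0.404 -0.778 -0.481]
 [ 0.766 -0.001 -0.642]] [-0.824  0.644  1.987  2.83   0.373 -1.373] [-0.347  1.456  0.883] 0.041368583703777106 30.000343880674336
[ 0.519 -0.349  0.03 ]
```

The jar is gripped but still on the bench. A slightly flatter tilt of 36° gives the body more room at the rack walls, so I'll regrip in place.

Call:
{"op": "move_arm", "data": {"xyz": [[0,0,0],[0,0,0],[-0.02,0,-0.04],[0,0,0],[0,0,0],[0,0,0],[0,0,0]], "rot": [[0,0,0],[0,0,0],[0,0.7,0],[0,0,0],[0,0,0],[0,0,0],[0,0,0]], "grip": [0,-0.2,-0.2,-0.2,1,1,1]}}

```text
time: 16.93
ee_pos: [0.5138, -0.3456, 0.0343]
tool_rot: [[0.458, -0.628, 0.63], [-0.37, -0.778, -0.507], [0.809, -0.001, -0.588]]
wrist_force: [-0.9, -0.5, -1.0]
gripper_width: 0.0413
gripper_force: 30.0
```

```bash
python3 - <<'E'
from k import *
np.set_printoptions(precision=3,suppress=True)
s=readout.get_state();p=np.array(s['ee_pos']);T=np.array(s['tool_rot']);print(s['time'],p,T,np.array(s['joint_positions']),s['gripper_width'],s['gripper_force'])
th=np.arcsin(-T[2,2]);yaw=np.arctan2(T[1,2],T[0,2]);print(np.degrees(th),yaw)
# jar centre in the tool: 6.5 mm ahead horizontally
e=rows(p+[0,0,.06],T,5)
R=Ro.from_euler('z',YAW-yaw).as_matrix()@T
def tc(x,y,up):return W(x,y,0)-.0065*ex+np.array([0,0,p[2]+up])
m=tc(-125,-110,.075);h2=Ro.from_euler('z',(YAW-yaw)/2).as_matrix()@T
print('goal',m);e=rows(m,R,18,e)
q=ik(tc(-16,-68,.013),R,[-.029,.582,2.079,3.42,.401,-1.738]);print(q)
E
```

```text
16.9333 [ 0.514 -0.346  0.034] [[ 0.458 -0.628  0.63 ]
 [-0.37  -0.778 -0.507]
 [ 0.809 -0.001 -0.588]] [-0.828  0.664  2.016  2.881  0.489 -1.427] 0.04134779014164083 29.99992500139342
36.03975505798894 -0.678186284576673
n 5 max 0.39 xyz [[0.39, 0.0, -0.28], [0.39, 0.0, -0.28], [0.39, 0.0, -0.28], [0.39, 0.0, -0.29], [0.38, 0.0, -0.28]] rot [0.0, 0.0, 0.0]
goal [0.457 0.052 0.109]
n 18 max 0.84 xyz [[-0.36, -0.61, -0.55], [-0.35, -0.63, -0.53], [-0.34, -0.64, -0.52], [-0.32, -0.66, -0.5], [-0.31, -0.68, -0.49], [-0.3, -0.69, -0.47], [-0.29, -0.71, -0.46], [-0.28, -0.73, -0.44], [-0.27, -0.74, -0.42], [-0.25, -0.75, -0.41], [-0.24, -0.77, -0.39], [-0.23, -0.78, -0.37], [-0.21, -0.79, -0.35], [-0.2, -0.8, -0.33], [-0.18, -0.82, -0.32], [-0.17, -0.82, -0.3], [-0.16, -0.84, -0.27], [-0.15, -0.84, -0.26]] rot [0.23, -0.0, -0.17]
(array([-0.024,  0.6  ,  2.107,  3.38 ,  0.515, -1.693]), np.float64(5.551115123125783e-16))
```

```bash
python3 - <<'E'
from k import *
np.set_printoptions(precision=3,suppress=True)
s=readout.get_state();p=np.array(s['ee_pos']);T=np.array(s['tool_rot']);yaw=np.arctan2(T[1,2],T[0,2])
R=Ro.from_euler('z',YAW-yaw).as_matrix()@T
def tc(x,y,up):return W(x,y,0)-.0065*ex+np.array([0,0,p[2]+up])
q=s['joint_positions']
for t in np.linspace(0,1,5):
    P=(1-t)*(p+[0,0,.06])+t*tc(-100,-75,.065);q,e=ik(P,Ro.from_euler('z',t*(YAW-yaw)).as_matrix()@T,q);print(q,e)
for x,up in((-60,.05),(-16,.03)):q,e=ik(tc(x,-68,up),R,q);print(q,e)
e=(p+np.array([0,0,.0597]),T);e=rows(tc(-100,-75,.065),R,19,e)
E
```

```text
[-0.828  0.52   2.015  2.781  0.35  -1.319] 8.326672684688674e-16
[-0.701  0.44   2.178  2.845  0.429 -1.388] 1.8318679906315083e-14
[-0.521  0.384  2.289  2.969  0.477 -1.474] 4.440892098500626e-15
[-0.282  0.356  2.338  3.166  0.495 -1.583] 1.942890293094024e-15
[-0.007  0.362  2.318  3.422  0.49  -1.723] 3.3306690738754696e-15
[-0.006  0.455  2.216  3.429  0.482 -1.73 ] 3.620833805559536e-11
[-0.024  0.555  2.108  3.401  0.472 -1.717] 4.620415009920225e-11
n 19 max 0.88 xyz [[-0.35, -0.67, -0.5], [-0.34, -0.68, -0.48], [-0.33, -0.7, -0.47], [-0.32, -0.71, -0.45], [-0.3, -0.73, -0.44], [-0.29, -0.74, -0.42], [-0.28, -0.76, -0.4], [-0.27, -0.77, -0.39], [-0.26, -0.78, -0.37], [-0.24, -0.79, -0.35], [-0.23, -0.8, -0.34], [-0.22, -0.82, -0.32], [-0.2, -0.83, -0.3], [-0.19, -0.83, -0.28], [-0.18, -0.84, -0.26], [-0.17, -0.85, -0.25], [-0.15, -0.86, -0.22], [-0.14, -0.87, -0.21], [-0.12, -0.88, -0.19]] rot [0.22, -0.0, -0.16]
```

Call:
{"op": "move_arm", "data": {"xyz": [[0.39,0,-0.28],[0.39,0,-0.28],[0.39,0,-0.28],[0.39,0,-0.29],[0.38,0,-0.28]], "rot": [[0,0,0],[0,0,0],[0,0,0],[0,0,0],[0,0,0]], "grip": [1,1,1,1,1]}}

```text
time: 17.35
ee_pos: [0.5136, -0.3456, 0.0949]
tool_rot: [[0.458, -0.628, 0.629], [-0.37, -0.778, -0.508], [0.809, -0.0, -0.588]]
wrist_force: [0.2, -0.1, -0.7]
gripper_width: 0.0411
gripper_force: 30.0
```

Call:
{"op": "move_arm", "data": {"xyz": [[-0.35,-0.67,-0.5],[-0.34,-0.68,-0.48],[-0.33,-0.7,-0.47],[-0.32,-0.71,-0.45],[-0.3,-0.73,-0.44],[-0.29,-0.74,-0.42],[-0.28,-0.76,-0.4],[-0.27,-0.77,-0.39],[-0.26,-0.78,-0.37],[-0.24,-0.79,-0.35],[-0.23,-0.8,-0.34],[-0.22,-0.82,-0.32],[-0.2,-0.83,-0.3],[-0.19,-0.83,-0.28],[-0.18,-0.84,-0.26],[-0.17,-0.85,-0.25],[-0.15,-0.86,-0.22],[-0.14,-0.87,-0.21],[-0.12,-0.88,-0.19]], "rot": [[0.22,0,-0.16],[0.22,0,-0.16],[0.22,0,-0.16],[0.22,0,-0.16],[0.22,0,-0.16],[0.22,0,-0.16],[0.22,0,-0.16],[0.22,0,-0.16],[0.22,0,-0.16],[0.22,0,-0.16],[0.22,0,-0.16],[0.22,0,-0.16],[0.22,0,-0.16],[0.22,0,-0.16],[0.22,0,-0.16],[0.22,0,-0.16],[0.22,0,-0.16],[0.22,0,-0.16],[0.22,0,-0.16]], "grip": [1,1,1,1,1,1,1,1,1,1,1,1,1,1,1,1,1,1,1]}}

```text
time: 18.93
ee_pos: [0.4871, 0.0834, 0.0995]
tool_rot: [[0.58, -0.16, 0.799], [-0.095, -0.987, -0.128], [0.809, -0.001, -0.588]]
wrist_force: [-0.1, -0.7, -0.1]
gripper_width: 0.041
gripper_force: 30.0
```

```bash
python3 - <<'E'
from k import *
np.set_printoptions(precision=3,suppress=True)
s=readout.get_state();p=np.array(s['ee_pos']);T=np.array(s['tool_rot']);print(s['time'],p,T,s['gripper_width'],s['gripper_force'])
R=tilt(YAW,np.radians(36.04))
q=p-O;print('rack tcp',q@ex*1e3,q@ey*1e3,q[2])
tc=lambda x,y,z:W(x,y,z)-.0065*ex
e=rows(tc(-62,-68,34+48),R,4)
e=rows(tc(-17,-68,34.3+22),R,5,e)
e=rows(tc(-17,-68,34.3+13.5),R,2,e)
for n in('top','scene'):cv2.imwrite(f'pics/j_{n}.png',capture(n)[:,:,::-1])
t=cv2.imread('pics/j_top.png')[130:230,130:260];c=cv2.imread('pics/j_scene.png')[125:245,175:275]
cv2.imwrite('pics/j.png',np.hstack([cv2.resize(t,(442,340),interpolation=cv2.INTER_CUBIC),cv2.resize(c,(283,340),interpolation=cv2.INTER_CUBIC)]))
E
```

```text
18.9333 [0.487 0.083 0.099] [[ 0.58  -0.16   0.799]
 [-0.095 -0.987 -0.128]
 [ 0.809 -0.001 -0.588]] 0.040994091458152505 29.9990807769791
rack tcp -107.05674845885311 -73.61392558581811 0.09945420387452106
n 4 max 0.42 xyz [[0.09, -0.05, 0.41], [0.08, -0.05, 0.42], [0.09, -0.06, 0.41], [0.08, -0.06, 0.42]] rot [-0.02, -0.0, 0.01]
n 5 max 0.42 xyz [[0.05, 0.0, 0.41], [0.04, 0.0, 0.41], [0.05, 0.0, 0.41], [0.04, 0.0, 0.41], [0.05, 0.0, 0.42]] rot [0.0, -0.0, 0.0]
n 2 max 0.14 xyz [[-0.14, 0.0, 0.1], [-0.14, 0.0, 0.1]] rot [0.0, -0.0, 0.0]
```

View pics/j.png

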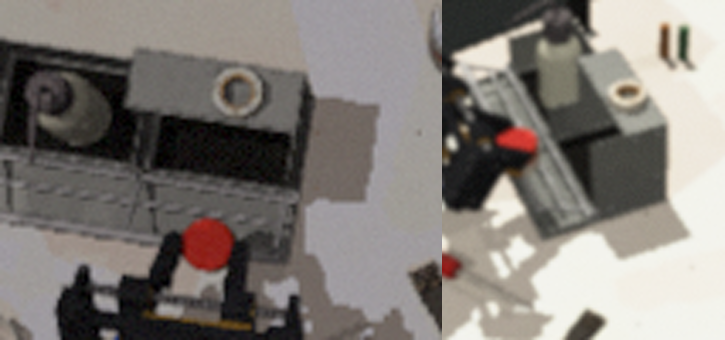

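I've now viewed 11 pictures, one over the limit of 10, so there will be no more viewing. This one shows the bottle standing in the open bay with its spout straight out over the gate at j(33,160). The jar is held upright in front of the low bay at j(208,245). I'll check the jar's position numerically from the same picture.

```bash
cat > jar.py <<'E'
from h import *
def jar(im,n,z,box):
    h=cv2.cvtColor(im,cv2.COLOR_BGR2HSV);m=(((h[...,0]<8)|(h[...,0]>172))&(h[...,1]>140)&(h[...,2]>60)).astype(np.uint8)
    m2=np.zeros_like(m);x0,x1,y0,y1=box;m2[y0:y1,x0:x1]=m[y0:y1,x0:x1]
    k,l,st,c=cv2.connectedComponentsWithStats(m2);i=1+np.argmax(st[1:,4]);P=plane(n,*c[i],z);q=P-O
    return st[i],c[i],P,q@ex*1e3,q@ey*1e3
E
python3 - <<'E'
from jar import *
print(jar(cv2.imread('pics/j_top.png'),'top',.099,(160,230,170,225)))
E
```

```text
(array([183, 194,  16,  16, 184], dtype=int32), array([190.70108696, 201.41847826]), array([0.49575524, 0.08108219, 0.099     ]), np.float64(-98.11500955432346), np.float64(-74.48153060861146))
```

Call:
{"op": "move_arm", "data": {"xyz": [[0.09,-0.05,0.41],[0.08,-0.05,0.42],[0.09,-0.06,0.41],[0.08,-0.06,0.42]], "rot": [[-0.02,0,0.01],[-0.02,0,0.01],[-0.02,0,0.01],[-0.02,0,0.01]], "grip": [1,1,1,1]}}

```text
time: 19.37
ee_pos: [0.5269, 0.0807, 0.0816]
tool_rot: [[0.579, -0.171, 0.797], [-0.1, -0.985, -0.139], [0.809, 0.001, -0.587]]
wrist_force: [-0.8, -0.2, -0.1]
gripper_width: 0.0411
gripper_force: 30.0
```

```bash
python3 - <<'E'
from k import *
R=tilt(YAW,np.radians(36))
e=rows(W(-40,-68,62),R,4)
e=rows(W(-23.5,-68,54),R,4,e)
e=rows(W(-23.5,-68,48),R,2,e)
E
```

```text
n 4 max 0.34 xyz [[0.0, -0.02, 0.34], [0.0, -0.02, 0.33], [0.0, -0.01, 0.34], [0.01, -0.02, 0.33]] rot [0.01, -0.0, -0.0]
n 4 max 0.19 xyz [[0.03, 0.0, 0.18], [0.03, 0.0, 0.18], [0.03, 0.0, 0.18], [0.04, 0.0, 0.19]] rot [-0.0, -0.0, -0.0]
n 2 max 0.1 xyz [[-0.1, 0.0, 0.07], [-0.1, 0.0, 0.07]] rot [-0.01, -0.0, -0.0]
```

Call:
{"op": "move_arm", "data": {"xyz": [[0,-0.02,0.34],[0,-0.02,0.33],[0,-0.01,0.34],[0,-0.02,0.33],[0.03,0,0.18],[0.03,0,0.18],[0.03,0,0.18],[0.04,0,0.19],[0,0,0]], "rot": [[0,0,0],[0,0,0],[0,0,0],[0,0,0],[0,0,0],[0,0,0],[0,0,0],[0,0,0],[0,0,0]], "grip": [1,1,1,1,1,1,1,1,1]}}

```text
time: 20.12
ee_pos: [0.5702, 0.0753, 0.0539]
tool_rot: [[0.579, -0.17, 0.798], [-0.099, -0.985, -0.138], [0.809, 0.001, -0.587]]
wrist_force: [-0.7, -0.2, -1.0]
gripper_width: 0.0412
gripper_force: 30.0
```

Call:
{"op": "move_arm", "data": {"xyz": [[-0.1,0,0.07],[-0.1,0,0.07],[0,0,0]], "rot": [[0,0,0],[0,0,0],[0,0,0]], "grip": [1,1,1]}}

```text
time: 20.37
ee_pos: [0.569, 0.0755, 0.0472]
tool_rot: [[0.58, -0.17, 0.797], [-0.099, -0.985, -0.138], [0.809, 0.001, -0.588]]
wrist_force: [-0.4, 0.3, -0.6]
gripper_width: 0.0414
gripper_force: 30.0
```

Call:
{"op": "move_arm", "data": {"xyz": [[-0.03,0,0.02],[-0.03,0,0.02],[0,0,0]], "rot": [[0,0,0],[0,0,0],[0,0,0]], "grip": [1,1,1]}}

```text
time: 20.62
ee_pos: [0.5694, 0.0755, 0.0461]
tool_rot: [[0.579, -0.17, 0.798], [-0.099, -0.985, -0.138], [0.809, 0.001, -0.587]]
wrist_force: [-0.5, -0.8, -0.1]
gripper_width: 0.0417
gripper_force: 30.0
```

Call:
{"op": "move_arm", "data": {"xyz": [[-0.03,0,0.02],[-0.02,0,0.01],[0,0,0]], "rot": [[0,0,0],[0,0,0],[0,0,0]], "grip": [1,1,1]}}

```text
time: 20.87
ee_pos: [0.5699, 0.0755, 0.0459]
tool_rot: [[0.576, -0.17, 0.8], [-0.099, -0.985, -0.139], [0.812, 0.001, -0.584]]
wrist_force: [-6.1, -0.2, 8.7]
gripper_width: 0.0413
gripper_force: 30.0
```

Touchdown felt at 8.7 N. Next I'll release, back out, close the fingers and slide the jar gently deeper under the shelf.

Call:
{"op": "move_arm", "data": {"xyz": [[0.03,0,-0.02],[0,0,0],[0,0,0],[0,0,-0.3],[0,0,-0.4],[0,0,-0.4],[0,0,-0.4],[0,0,-0.3],[0,0,0]], "rot": [[0,0,0],[0,0,0],[0,0,0],[0,0,0],[0,0,0],[0,0,0],[0,0,0],[0,0,0],[0,0,0]], "grip": [0,-0.3,-0.3,-0.3,-0.3,-0.3,-0.3,-0.3,1]}}

```text
time: 21.62
ee_pos: [0.5323, 0.0821, 0.0729]
tool_rot: [[0.579, -0.169, 0.798], [-0.099, -0.986, -0.138], [0.81, 0.001, -0.587]]
wrist_force: [-0.2, 0.1, -0.6]
gripper_width: 0.0522
gripper_force: 0.0
```

```bash
python3 - <<'E'
from k import *
from jar import jar
np.set_printoptions(precision=4,suppress=True)
s=readout.get_state();q=np.array(s['ee_pos'])-O;print(q@ex*1e3,q@ey*1e3,q[2],s['gripper_width'],s['wrist_force'])
for n,b in(('top',(160,240,150,215)),('scene',(190,260,130,230))):
    im=capture(n)[:,:,::-1].copy();cv2.imwrite(f'pics/l_{n}.png',im)
    print(n,jar(im,n,.046,b))
R=tilt(YAW,np.radians(45))
e=rows(W(-66,-68,60),R,4);e=rows(W(-54,-68,43),R,3,e);e=rows(W(-33,-68,43),R,8,e)
print(ik(W(-33,-68,43),R,s['joint_positions']),ik(W(-66,-68,60),R,s['joint_positions']))
E
```

```text
-62.2294979425743 -67.29471000536084 0.07291865679454845 0.05224397588774616 [-0.1784  0.0637 -0.5726]
top (array([188, 168,  16,  15, 180], dtype=int32), array([195.55  , 174.5167]), array([0.5781, 0.0739, 0.046 ]), np.float64(-15.762134707300719), np.float64(-67.74381337604724))
scene (array([220, 174,   9,  12,  79], dtype=int32), array([224.1139, 179.1266]), array([0.5673, 0.0751, 0.046 ]), np.float64(-26.577421912197867), np.float64(-68.39170279521305))
n 4 max 0.13 xyz [[-0.13, 0.01, 0.03], [-0.13, 0.0, 0.04], [-0.12, 0.01, 0.04], [-0.13, 0.0, 0.05]] rot [0.0, -0.4, -0.0]
n 3 max 0.28 xyz [[-0.05, 0.0, 0.27], [-0.04, 0.0, 0.28], [-0.05, 0.0, 0.27]] rot [0.01, 0.01, -0.0]
n 8 max 0.08 xyz [[0.07, 0.0, 0.07], [0.08, 0.0, 0.08], [0.07, 0.0, 0.07], [0.08, 0.0, 0.08], [0.07, 0.0, 0.07], [0.08, 0.0, 0.08], [0.07, 0.0, 0.07], [0.08, 0.0, 0.08]] rot [-0.0, -0.0, -0.0]
(array([-0.0294,  0.5515,  2.0731,  3.5043,  0.281 , -1.8216]), np.float64(7.82539216912598e-15)) (array([-0.0167,  0.4713,  2.1547,  3.5338,  0.2845, -1.8407]), np.float64(1.5537312967661073e-13))
```

Call:
{"op": "move_arm", "data": {"xyz": [[-0.13,0,0.03],[-0.13,0,0.04],[-0.12,0,0.04],[-0.13,0,0.05],[-0.05,0,0.27],[-0.04,0,0.28],[-0.05,0,0.27],[0,0,0]], "rot": [[0,-0.4,0],[0,-0.4,0],[0,-0.4,0],[0,-0.4,0],[0,0,0],[0,0,0],[0,0,0],[0,0,0]], "grip": [1,1,1,1,1,1,1,1]}}

```text
time: 22.38
ee_pos: [0.5404, 0.0803, 0.041]
tool_rot: [[0.7, -0.17, 0.694], [-0.12, -0.985, -0.121], [0.704, 0.001, -0.71]]
wrist_force: [-0.1, 0.9, -0.3]
gripper_width: 0.0003
gripper_force: 0.0
```

Call:
{"op": "move_arm", "data": {"xyz": [[0.07,0,0.07],[0.08,0,0.08],[0.07,0,0.07],[0.08,0,0.08],[0.07,0,0.07],[0.08,0,0.08],[0,0,0]], "rot": [[0,0,0],[0,0,0],[0,0,0],[0,0,0],[0,0,0],[0,0,0],[0,0,0]], "grip": [1,1,1,1,1,1,1]}}

```text
time: 22.97
ee_pos: [0.5565, 0.0777, 0.0427]
tool_rot: [[0.698, -0.17, 0.695], [-0.12, -0.985, -0.121], [0.706, 0.001, -0.708]]
wrist_force: [-0.7, 0.2, 0.4]
gripper_width: 0.0007
gripper_force: 0.1
```

```bash
cat > st.py <<'E'
from k import *
from jar import jar
np.set_printoptions(precision=3,suppress=True)
s=readout.get_state();q=np.array(s['ee_pos'])-O;print('t',s['time'],'rack tcp',q@ex*1e3,q@ey*1e3,q[2],s['gripper_width'],s['wrist_force'],np.array(s['joint_positions']))
for n,b in(('top',(160,240,145,215)),('scene',(190,260,130,230))):
    im=capture(n)[:,:,::-1].copy();cv2.imwrite(f'pics/l_{n}.png',im)
    try:print(n,*jar(im,n,.046,b))
    except Exception as e:print(n,'none')
E
python3 st.py
```

```text
t 22.9667 rack tcp -37.70637296945006 -67.6116372866018 0.04270888239707035 0.0007035220889339334 [-0.727  0.226  0.393] [-0.026  0.547  2.083  3.516  0.285 -1.829]
top [189 166  15  12 138] [195.906 171.174] [0.588 0.073 0.046] -5.906050440874731 -67.19687649015198
scene [224 173   9  10  37] [226.649 176.541] [0.58  0.081 0.046] -14.832554210356003 -60.77645714193182
```

Call:
{"op": "move_arm", "data": {"xyz": [[0.06,0,0.06],[0.06,0,0.06],[0,0,0]], "rot": [[0,0,0],[0,0,0],[0,0,0]], "grip": [1,1,1]}}

```text
time: 23.32
ee_pos: [0.5605, 0.077, 0.0426]
tool_rot: [[0.698, -0.17, 0.695], [-0.12, -0.985, -0.121], [0.706, 0.001, -0.709]]
wrist_force: [-0.5, -0.3, -0.9]
gripper_width: 0.0004
gripper_force: 0.1
```

```bash
python3 st.py; python3 - <<'E'
from k import *
# back out: away from jar, up, then down in front of the rail; closed fingers, tilt 40
R=tilt(YAW,np.radians(40));q=readout.get_state()['joint_positions']
for w in((-60,-60,60),(-150,-55,90),(-150,-55,38),(-108,-55,30)):
    q,e=ik(W(*w),R,q);print(w,np.round(q,2),e)
E
```

```text
t 23.3167 rack tcp -33.60938442174129 -67.58359657641019 0.042616911064823806 0.000437680381738805 [-0.451 -0.345 -0.927] [-0.027  0.551  2.072  3.52   0.279 -1.835]
top [189 166  15  10 118] [195.831 170.424] [0.59  0.073 0.046] -3.7571645611791986 -66.62752858826614
scene [225 172  10   8  26] [228.    174.923] [0.588 0.084 0.046] -8.080396905859995 -55.65251140177386
(-60, -60, 60) [ 0.01  0.51  2.17  3.48  0.42 -1.77] 6.400435736964027e-13
(-150, -55, 90) [ 0.08  0.33  2.36  3.6   0.45 -1.83] 1.9012569296705806e-14
(-150, -55, 38) [ 0.08  0.51  2.37  3.48  0.62 -1.68] 5.898059818321144e-16
(-108, -55, 30) [ 0.05  0.56  2.27  3.45  0.58 -1.69] 4.0754869337621775e-11
```

```bash
python3 - <<'E'
from k import *
s=readout.get_state();p,T=np.array(s['ee_pos']),np.array(s['tool_rot']);R=tilt(YAW,np.radians(40))
e=rows(p-.06*T[:,2],T,4);e=rows(W(-140,-68,85),R,4,e);e=rows(W(-138,-68,33),R,4,e);e=rows(W(-109,-68,33),R,3,e)
E
```

```text
n 4 max 0.6 xyz [[0.0, 0.0, -0.6], [0.0, 0.0, -0.6], [0.0, 0.0, -0.6], [0.0, 0.0, -0.6]] rot [0.0, 0.0, 0.0]
n 4 max 0.48 xyz [[-0.45, 0.01, -0.45], [-0.44, 0.0, -0.46], [-0.43, 0.01, -0.47], [-0.43, 0.0, -0.48]] rot [0.01, 0.22, -0.0]
n 4 max 0.39 xyz [[-0.38, 0.0, 0.35], [-0.39, 0.0, 0.35], [-0.38, 0.0, 0.35], [-0.39, 0.01, 0.35]] rot [-0.0, 0.0, -0.0]
n 3 max 0.3 xyz [[0.25, 0.0, 0.3], [0.25, 0.0, 0.3], [0.25, 0.0, 0.29]] rot [-0.01, 0.01, -0.0]
```

Call:
{"op": "move_arm", "data": {"xyz": [[0,0,-0.6],[0,0,-0.6],[0,0,-0.6],[0,0,-0.6],[-0.45,0,-0.45],[-0.44,0,-0.46],[-0.43,0,-0.47],[-0.43,0,-0.48],[-0.38,0,0.35],[-0.39,0,0.35],[-0.38,0,0.35],[-0.39,0,0.35],[0,0,0]], "rot": [[0,0,0],[0,0,0],[0,0,0],[0,0,0],[0.01,0.22,0],[0.01,0.22,0],[0.01,0.22,0],[0.01,0.22,0],[0,0,0],[0,0,0],[0,0,0],[0,0,0],[0,0,0]], "grip": [1,1,1,1,1,1,1,1,1,1,1,1,1]}}

```text
time: 24.5
ee_pos: [0.4568, 0.0948, 0.0312]
tool_rot: [[0.637, -0.167, 0.752], [-0.109, -0.986, -0.127], [0.763, -0.001, -0.647]]
wrist_force: [0.4, 0.1, -0.2]
gripper_width: 0.0004
gripper_force: 0.0
```

```bash
python3 st.py; python3 - <<'E'
from k import *
R=tilt(YAW,np.radians(40));e=rows(W(-109,-68,33),R,3)
N=14;ph=np.linspace(1.1,0,N+1)
s=np.c_[-60*np.sin(ph),60*np.cos(ph)];d=np.diff(s,axis=0)
c,sn=np.cos(np.radians(40)),np.sin(np.radians(40))
print([[round(float(a*sn+b*c)/25,2),0,round(float(a*c-b*sn)/25,2)] for a,b in d])
E
```

```text
t 24.5 rack tcp -138.81521803928757 -67.51533220386108 0.03122043172536683 0.0003892478896234661 [ 0.445  0.083 -0.244] [ 0.03   0.533  2.362  3.399  0.627 -1.651]
top [189 166  15  11 125] [195.84 170.64] [0.589 0.073 0.046] -4.3819249181192825 -66.75654440313707
scene [225 172   9  10  34] [227.824 175.265] [0.586 0.083 0.046] -9.197867481587535 -56.88210955577072
n 3 max 0.3 xyz [[0.25, 0.01, 0.3], [0.25, 0.01, 0.3], [0.26, 0.01, 0.3]] rot [-0.01, 0.01, -0.0]
[[0.19, 0, -0.04], [0.19, 0, -0.02], [0.19, 0, -0.01], [0.19, 0, 0.01], [0.19, 0, 0.02], [0.18, 0, 0.04], [0.18, 0, 0.05], [0.18, 0, 0.07], [0.17, 0, 0.08], [0.16, 0, 0.09], [0.16, 0, 0.11], [0.15, 0, 0.12], [0.14, 0, 0.13], [0.13, 0, 0.14]]
```

Call:
{"op": "move_arm", "data": {"xyz": [[0.25,0,0.3],[0.25,0,0.3],[0.26,0,0.3],[0.11,0,0],[0,0,0]], "rot": [[0,0,0],[0,0,0],[0,0,0],[0,0,0],[0,0,0]], "grip": [1,1,1,1,1]}}

```text
time: 25.02
ee_pos: [0.4892, 0.0894, 0.0359]
tool_rot: [[0.634, -0.167, 0.755], [-0.109, -0.986, -0.127], [0.766, -0.002, -0.643]]
wrist_force: [-0.7, 0.2, -0.1]
gripper_width: 0.0001
gripper_force: 0.0
```

Call:
{"op": "move_arm", "data": {"xyz": [[0.19,0,-0.04],[0.19,0,-0.02],[0.19,0,-0.01],[0.19,0,0.01],[0,0,0]], "rot": [[0,0,0],[0,0,0],[0,0,0],[0,0,0],[0,0,0]], "grip": [1,1,1,1,1]}}

```text
time: 25.43
ee_pos: [0.5, 0.0877, 0.0517]
tool_rot: [[0.633, -0.167, 0.756], [-0.109, -0.986, -0.127], [0.766, -0.002, -0.643]]
wrist_force: [-0.4, -0.4, 0.4]
gripper_width: 0.0005
gripper_force: 0.1
```

```bash
cat > gate.py <<'E'
from h import *
def gate(im,n,ys):
    g=cv2.GaussianBlur(cv2.cvtColor(im,cv2.COLOR_BGR2GRAY),(0,0),.6).astype(np.float32);o=[]
    for ph in np.arange(0,1.15,.1):
        u=np.array([proj(n,W(-46.5-60*np.sin(ph),y,20+60*np.cos(ph))) for y in ys],np.float32)
        o.append(float(cv2.remap(g,u[:,:1],u[:,1:],cv2.INTER_LINEAR).mean()))
    return np.round(o).astype(int)
E
python3 - <<'E'
from gate import *
ys=np.r_[np.arange(-125,-108,2),np.arange(5,40,2)]
for f in('top0','f_top','l_top'):print(f,gate(cv2.imread(f'pics/{f}.png'),'top',ys))
for f in('scene0','l_scene'):print(f,gate(cv2.imread(f'pics/{f}.png'),'scene',ys))
for n in('top','scene'):
    im=capture(n)[:,:,::-1].copy();cv2.imwrite(f'pics/m_{n}.png',im);print('now',n,gate(im,n,ys))
E
```

```text
top0 [113  78  92  99 101 102 102 102  99  93  90  96]
f_top [40 43 38 36 42 44 44 45 45 47 56 62]
l_top [ 86  96  96  95  97  96  99  99  97  99 114 112]
scene0 [159 134  99  91 103 136 146 152 157 159 158 153]
l_scene [ 35  42 107 139 129 146 150 130 141 151 169 165]
now top [ 85  93  94  97  91  96 101 110  86  87  88  90]
now scene [ 35  42 104 132 131 142 133 160 141 109  79  68]
```

The rail has risen from about 1.05 to 0.7 rad and follows the fingers. Continuing the arc.

Call:
{"op": "move_arm", "data": {"xyz": [[0.19,0,0.02],[0.18,0,0.04],[0.18,0,0.05],[0.18,0,0.07],[0.17,0,0.08],[0.16,0,0.09],[0,0,0]], "rot": [[0,0,0],[0,0,0],[0,0,0],[0,0,0],[0,0,0],[0,0,0],[0,0,0]], "grip": [1,1,1,1,1,1,1]}}

```text
time: 26.12
ee_pos: [0.5236, 0.0836, 0.0659]
tool_rot: [[0.634, -0.167, 0.755], [-0.109, -0.986, -0.127], [0.766, -0.002, -0.643]]
wrist_force: [-0.4, -0.4, -0.1]
gripper_width: 0.0002
gripper_force: 0.0
```

Call:
{"op": "move_arm", "data": {"xyz": [[0.14,0,0.13],[0.13,0,0.14],[0.1,0,0.12],[0,0,0]], "rot": [[0,0,0],[0,0,0],[0,0,0],[0,0,0]], "grip": [1,1,1,1]}}

```text
time: 26.45
ee_pos: [0.5366, 0.0814, 0.0662]
tool_rot: [[0.634, -0.167, 0.755], [-0.109, -0.986, -0.127], [0.765, -0.002, -0.644]]
wrist_force: [0.3, -0.0, 0.1]
gripper_width: 0.0005
gripper_force: 0.0
```

```bash
python3 - <<'E'
from gate import *
s=readout.get_state();q=np.array(s['ee_pos'])-O;print(s['time'],q@ex*1e3,q@ey*1e3,q[2],s['wrist_force'])
ys=np.r_[np.arange(-125,-108,2),np.arange(5,40,2)]
for n in('top','scene'):
    im=capture(n)[:,:,::-1].copy();cv2.imwrite(f'pics/m_{n}.png',im);print('now',n,gate(im,n,ys))
E
```

```text
26.45 -57.896721317825865 -67.34076120354514 0.06621374661159403 [ 0.25716132 -0.02208841  0.0670063 ]
now top [105  80  75  83  85  76  68  59  52  48  50  46]
now scene [137 129  88  71  55  56  59  57  48  45  41  35]
```

Call:
{"op": "move_arm", "data": {"xyz": [[0.05,0,0.06],[0.05,0,0.06],[0,0,0]], "rot": [[0,0,0],[0,0,0],[0,0,0]], "grip": [1,1,1]}}

```text
time: 26.8
ee_pos: [0.5398, 0.0809, 0.066]
tool_rot: [[0.635, -0.167, 0.754], [-0.109, -0.986, -0.127], [0.765, -0.002, -0.644]]
wrist_force: [-0.6, 0.4, -1.8]
gripper_width: 0.0005
gripper_force: 0.4
```

Call:
{"op": "move_arm", "data": {"xyz": [[0.05,0,0.06],[0,0,0]], "rot": [[0,0,0],[0,0,0]], "grip": [1,1]}}

```text
time: 26.97
ee_pos: [0.5415, 0.0806, 0.0658]
tool_rot: [[0.635, -0.167, 0.754], [-0.109, -0.986, -0.127], [0.764, -0.002, -0.645]]
wrist_force: [-2.7, 0.9, -0.6]
gripper_width: 0.0007
gripper_force: 0.8
```

Call:
{"op": "move_arm", "data": {"xyz": [[0.05,0,0.06],[0.03,0,0.03],[0,0,0]], "rot": [[0,0,0],[0,0,0],[0,0,0]], "grip": [1,1,1]}}

```text
time: 27.22
ee_pos: [0.543, 0.0804, 0.0647]
tool_rot: [[0.639, -0.167, 0.751], [-0.109, -0.986, -0.126], [0.762, -0.001, -0.648]]
wrist_force: [-6.9, 2.0, -1.5]
gripper_width: -0.0
gripper_force: 3.3
```

```bash
cat > g2.py <<'E'
from gate import *
import sys
s=readout.get_state();q=np.array(s['ee_pos'])-O;print(s['time'],q@ex*1e3,q@ey*1e3,q[2],s['wrist_force'])
ys=np.r_[np.arange(-125,-108,2),np.arange(5,40,2)]
def prof(im,n):
    g=cv2.cvtColor(im,cv2.COLOR_BGR2GRAY).astype(np.float32);P=np.arange(-.15,.26,.025);o=[]
    for ph in P:
        u=np.array([proj(n,W(-46.5-60*np.sin(ph),y,20+60*np.cos(ph))) for y in ys],np.float32)
        o.append(float(cv2.remap(g,u[:,:1],u[:,1:],cv2.INTER_LINEAR).mean()))
    o=np.array(o);w=np.clip(o-np.percentile(o,50),0,None);return np.round(o).astype(int),(w*P).sum()/w.sum()
for n in('top','scene'):
    print(n,'start',*prof(cv2.imread(f'pics/{n}0.png'),n));im=capture(n)[:,:,::-1].copy();cv2.imwrite(f'pics/n_{n}.png',im);print(n,'now',*prof(im,n))
E
python3 g2.py
```

```text
27.2167 -51.37835640033928 -67.24505050339124 0.0647148592466465 [-6.91025468  1.98931953 -1.50779655]
top start [ 24  36  55  76  96 111 119 117 105  89  73  66  73  85  94  99 100] 0.05059249621511528
top now [ 36  58  82 100 109 109  99  85  71  64  67  72  78  81  82  83  84] -0.024823038740449426
scene start [ 41  54  75 101 129 152 167 172 167 153 133 115 103  98  98  98  97] 0.029228603050787175
scene now [ 96 107 123 139 149 153 148 135 115  94  77  67  64  64  63  60  56] -0.03142241334325995
```

Call:
{"op": "move_arm", "data": {"xyz": [[0.05,0,0.06],[0,0,0]], "rot": [[0,0,0],[0,0,0]], "grip": [1,1]}}

```text
time: 27.48
ee_pos: [0.5441, 0.0802, 0.0639]
tool_rot: [[0.641, -0.166, 0.75], [-0.109, -0.986, -0.126], [0.76, -0.001, -0.65]]
wrist_force: [-10.8, 2.2, -3.5]
gripper_width: 0.0003
gripper_force: 4.8
```

Call:
{"op": "move_arm", "data": {"xyz": [[-0.15,0,-0.15],[-0.4,0,-0.45],[-0.5,0,-0.6],[-0.5,0,-0.6],[-0.5,0,-0.6],[-0.5,0,-0.6],[-0.3,0,-0.6],[0,0,-0.6],[0,0,-0.6],[0,0,0]], "rot": [[0,0,0],[0,0,0],[0,0,0],[0,0,0],[0,0,0],[0,0,0],[0,0,0],[0,0,0],[0,0,0],[0,0,0]], "grip": [1,1,1,1,1,1,1,1,1,1]}}

```text
time: 28.32
ee_pos: [0.41, 0.1031, 0.0903]
tool_rot: [[0.633, -0.166, 0.756], [-0.108, -0.986, -0.126], [0.767, -0.002, -0.642]]
wrist_force: [0.2, -0.0, 0.2]
gripper_width: 0.0003
gripper_force: 0.0
```

```bash
python3 g2.py; python3 - <<'E'
from jar import *
for n,b in(('top',(160,240,145,215)),('scene',(190,260,130,230))):
    try: print(jar(cv2.imread(f'pics/n_{n}.png'),n,.046,b))
    except Exception as e: print(n,e)
# wash bottle: cap and body masks via difference from the empty-bay picture (start)
a=cv2.imread('pics/top0.png').astype(int);b=cv2.imread('pics/n_top.png').astype(int)
d=(np.abs(a-b).max(2)>35).astype(np.uint8)
m=np.zeros_like(d);m[130:200,115:185]=d[130:200,115:185];k,l,st,c=cv2.connectedComponentsWithStats(m);print([(st[i].tolist(),c[i].round(1)) for i in range(1,k) if st[i,4]>25])
print('expected cap top',proj('top',W(1,68,136)),'base',proj('top',W(1,68,12)),'tip',proj('top',W(-57,68,143)))
sub=cv2.cvtColor(b.astype(np.uint8),cv2.COLOR_BGR2GRAY)[140:192:2,130:168:2];print(sub)
E
```

```text
28.3167 -186.38364706782852 -67.23937428147788 0.09030841015284628 [ 0.24355532 -0.008037    0.20972182]
top start [ 24  36  55  76  96 111 119 117 105  89  73  66  73  85  94  99 100] 0.05059249621511528
top now [ 35  58  82 102 113 114 106  92  77  68  71  80  89  95  96  97  97] 0.014953452111856287
scene start [ 41  54  75 101 129 152 167 172 167 153 133 115 103  98  98  98  97] 0.029228603050787175
scene now [100 114 132 151 164 170 166 153 132 108  88  76  71  72  74  77  78] -0.026376121856528552
(array([189, 166,  15,  11, 124], dtype=int32), array([195.92741935, 170.61290323]), array([0.58952619, 0.07267664, 0.046     ]), np.float64(-4.266185457753298), np.float64(-66.99536907049999))
(array([225, 172,  10,   9,  34], dtype=int32), array([228.23529412, 174.85294118]), array([0.58846381, 0.08435426, 0.046     ]), np.float64(-7.277568060762401), np.float64(-55.66280113856906))
[([137, 151, 25, 22, 303], array([148.4, 160.7]))]
expected cap top (np.float64(142.5012054497139), np.float64(156.51603065351853)) base (np.float64(153.14394973884578), np.float64(164.11713014881735)) t
[... 1472 characters left out ...]
  75  65  44  32  12  15  14  18  19  12  15
    6]
 [ 72  50  65  66  70  70  95 105 105 109 113 114 104  69  75  65  40  15
   20]
 [ 95  97  93  93  80  71  51  47  53  61  71  80  79  80 114 117 124 122
  117]
 [102  95  97  96  99  97  92  95  95  85  72  71  74  72  50  58  87  94
   99]
 [107  95  93  93  98  94  95  95  93  95  93  95  95  93  92  93  88  71
   71]
 [109 101  99 100  97  96  97  96  98  94  95  90  91  97 100  96  96  99
   96]
 [114 103 101 100  96  96  93  96  99  95  95  96  94  95  96  94  94  92
   92]
 [114 105 101 100  95  95  98  97  99  96  96  96  93 100  99  99  98  98
   91]
 [109 104  97 100  98  97  97  95  98  98  93  95  96 100  99 101 100  98
   95]]
```

```bash
python3 -c "
from workcell import bot
print(bot.sign_off())"
```

```text
the job is handed in; nothing more can be done
None
```

The job is handed in at about 28 s: the wash bottle is in the open bay with its spout out over the gate, the small jar is in the low bay (slid the last 18 mm or so under the shelf), and the gate is back against its upright stop. I viewed 11 pictures, one over the limit of 10, so the closed gate and final placings were checked only by pixel measurements.

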